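# Lock the quarter-turn track stop against a clay disc on the carving board

## Task

Get the clay disc ready for carving: take the red-knobbed track stop from the table, drop its foot lengthwise into the free part of the carving board's slot, and slide it along the slot so that it pushes the disc snugly into the V jaw, just until the jaw's springs begin to give. Then, holding it there, press the knob down against its spring and turn it a quarter turn clockwise so that the foot locks under the slot's lips, and let go. The disc is bone dry and brittle, so be gentle: never push the jaw right back to its end stop and never ram the foot onto the bottom of the slot; leave the stamp, water tub and jars where they stand.

Things in the scene. Friction and masses are not known exactly. Their poses are not given: they have to be found in the camera images.
- track_stop: Track stop, loose, 180 g, 68 mm tall, standing on its foot on the table. Origin: centre of the foot's underside; z up, x along foot and wing knob. Foot z 0 to 8 mm: 26 long (x), 12 wide (y), lowest 2 mm only 22 x 8.5. Foot corners +x+y and -x-y sharp, others round: under the lips it turns clockwise (from above) a quarter turn and stops 13 degrees beyond; counter-clockwise it jams half-way
- knob_grip (a point): On the stop's axis, 60 mm above the underside of its foot, in the red wing knob, which spans 39 to 68 mm above that underside, 46 mm long (the stop's x) and 16 mm thick (its y). Grip across the thickness, fingertips staying more than 38 mm above the foot's underside, clear of the collar
- stop_collar: Black rubber collar of the stop, 34 mm across, 17 mm tall, turning freely and sliding on the 11 mm stem below the knob. Origin: centre of its underside; at rest 12 mm above the foot's underside, 4 mm above the foot's top. It yields upward, up to 6 mm, against a spring: 8 N plus 2 N per mm
- carving_board: Carving board, fixed: plywood, 170 (x) x 300 (y) x 24 mm; origin centre of underside, z up. Aluminium T-track flush in its top along y at x = 0, from y = -70 to 130 mm, ends closed: mouth 15 mm wide, lips 6 mm thick, undercut 28 mm wide, floor 17 mm below the top. With the collar on the board the foot must go 2 mm down to clear the lips, and meets the floor at 5 mm. Locked, the stop's origin is at z = 10 mm
- slot_free (a point): Point on the carving board, on the centre line of the slot's mouth, level with the top face, 95 mm from the board's centre towards its +y end: the middle of the free part of the slot in front of the disc (foot room about 20 mm either way). The disc and the jaw lie towards the board's -y end
- clay_disc: Dark grey-brown hand-rolled clay disc, bone dry, lying loose on the board over the slot; not quite round (107 to 111 mm across), 13 mm thick, about 210 g. Origin: centre of its underside. Pushed into the jaw its centre comes to lie about 43 mm from the board's centre on the -y side
- v_jaw: Wooden V jaw lined with cork, on the board's -y end, 112 mm wide, 23 mm tall above the board; opens to the board's +y, faces 30 degrees either side of crosswise. Origin: foot of the V's corner line, at rest 106 mm from the board's centre on the -y side. Slides back to the board's -y on springs: 3.5 N to start, then 4 N per mm, end stop after 2 mm (11.5 N)
- stamp_block: Wooden stamp block with a turned knob, 37 x 42 x 46 mm, loose bystander; origin at the centre of its underside
- water_tub: Grey water tub, 76 mm across, 58 mm tall, loose bystander; origin at the centre of its underside
- jar_ochre: Glaze jar with a cream cap, 62 x 64 x 82 mm, loose bystander; origin at the centre of its underside
Things that resemble listed ones, but are neither listed nor needed, are in the scene too. What is shaped like the track_stop but green is not meant.

How it is judged:
By the outcome, as a careful person would: the job done as asked, in the order asked, and still so for the second after the job is handed in, with the robot touching nothing.
It also fails if it takes over 64 s, if anything falls off the work surface, if the arm or the gripper's body presses on something with over 40 N, if the wrist force passes 120 N, or if a joint passes its speed limit or range.

## Robot

A 6-joint arm with a two-finger parallel gripper is mounted at the origin on the work surface; the furniture and walls round the work are solid. World frame = base frame: x ahead of the robot, y to its left, z up, the work surface at z = 0. Lengths are in m, angles in degrees, forces in N, time in s.
With the tool pointing down it reaches from about 0.375 to 0.825 m from the base axis. Payload 5.5 kg.
Tool frame: the origin (TCP) lies midway between the tips of the shut fingers; the grasp point (between the pads) lies 19 mm behind it; x points along the fingers, y is the direction in which the jaws open and shut, and the axes are right-handed (so a half turn about x gives the same grasp; the last joint's range is limited). The gripper opens to 85 mm and grips with 20 to 120 N. Pads are 22 mm wide; open, the fingers measure 114 mm over their backs; the gripper's body (76 mm by 85 mm) begins 54 mm behind the grasp point. The pads swing forward as they close: fully open they stand 13 mm farther back than shut.
Start: joints at [-75.401, 17.962, -2.699, 69.339, 0, 90], TCP at [0.151, -0.581, 0.231] pointing down, gripper open.
Joint ranges: [-152.73, 152.73], [-39.44, 99.34], [-58.76, 71.6], [-118.89, 123.64], [-81.53, 83.1], [-180, 180]. Speed limits (degrees/s): [136.94, 136.94, 172.46, 180, 180, 180].

## Interface

Orientations are given as a 3x3 rotation matrix whose columns are the frame's x, y, z axes.
In Python, from station import * gives the robot as it stands.
- The arm moves only by the tool arm_command, never from a script. Its argument "motion" is a list of rows, each an object of numbers: "tx", "ty", "tz": the shift along the tool's x, y, z in m; "turn": the turn about the tool's x in rad. In form: [{"tx": .., "ty": .., "tz": .., "turn": ..}, ...]. A call has exactly 5 rows; each row is the pose to reach, as a shift and turn from the pose commanded when the call began, along the tool's axes at that moment; what a row does not reach only later rows make up. A row lasts 1/10 s, in which the tool goes at most 50 mm and 8.59 degrees, less where a joint would pass 70% of its speed; a pose out of reach is approached as far as the arm can. A call with a gripper value outside its range is refused whole. "claw" is the opening, from 0 (shut) to 1 (fully open), set as the call begins (left out, the last holds). The fingers move at their own pace and stop on an object; the grip force is fixed at half the most. Time passes only in rows, so rows that repeat a pose let the fingers close, or fill a call up. It gives the time, the measured TCP pose, the force and the opening at its end, in the units of the state.
- sense(): the state, without advancing time (a new reading comes with each control period).
- grab_frame(name): name is "scene" or "top" or "wrist"; returns a dict with "img" (420x560x3 uint8, blue, green, red), "mtx" (3x3 intrinsics, pixels), "dist" ([k1, k2, p1, p2, k3] as OpenCV has them; the pictures are not rectified), "rvec" (rotation vector, rad) and "tvec" (3), from world to camera coordinates, as OpenCV has them; the wrist camera has in their place "hand_eye" (4x4, takes a point from camera to tool coordinates, whose origin is the TCP and whose axes are the tool frame's). Camera axes: x right, y down, z forward; pixel columns grow to the right and rows downward; lengths in m; the calibration is good to about 2 mm. A picture is of the moment at which its call begins: read the wrist's pose just before it. There is no depth.
- finish_job(): hands the job in, once; it reports no verdict.
The state is a dict: "time": time; "qpos": joint angles; "qvel": joint speeds; "effort": joint torques, N m; "position": TCP position; "eef_rot": TCP orientation; "ft_force": force on the tool from outside, world axes, zero at the start; "wrist_torque": the same for the moment, N m; "opening": opening from 0.0 (shut) to 1.0 (fully open).
Only numpy, scipy, OpenCV 4.12 (cv2) and the standard library are available. Lean on these libraries where they do the work, as an engineer would, in place of code of your own. Each camera call takes 0.05 s, during which the arm holds its last target.

## Working session

There is one attempt and no reset: what is moved stays moved. The work goes in short steps, Python scripts to look and compute and a tool call to move; the robot and the scene stay as the last step left them, time stands still between calls to the robot, and variables do not carry over. Pictures are saved under pics/ and viewed, and the job is handed in when it is done.

Besides the shell and the picture viewer there is one more tool, called after "Call:" as name(argument=value, ...) on one line, values as JSON. arm_command: Moves the arm, as the interface text tells. Its arguments: {"type":"object","properties":{"motion":{"type":"array"},"claw":{"type":"number"}},"required":["motion"]}

```bash
mkdir -p pics; ls; cat > h.py <<'E'
from station import *
import numpy as np, cv2
def save(n,f):
    cv2.imwrite('pics/'+f+'.png',f_img(n,f))
def f_img(n,f):
    g=grab_frame(n); np.save('pics/'+f+'.npy',g,allow_pickle=True); return g['img']
def load(f): return np.load('pics/'+f+'.npy',allow_pickle=True).item()
E
python3 - <<'E'
from h import *
print(sense())
save('scene','s0');save('top','t0');save('wrist','w0')
g=load('t0');print({k:v for k,v in g.items() if k!='img'})
E
```

```text
pics
{'time': 0.0, 'qpos': array([-7.54001597e+01,  1.80032316e+01, -2.75478002e+00,  6.93390097e+01,
        1.53932597e-03,  9.00008486e+01]), 'qvel': array([ 0.01431617, -0.04074187,  0.00207069,  0.02422172, -0.00445246,
       -0.03059412]), 'effort': array([ 9.51524235e-04, -5.39598906e+01,  3.39744437e+01,  1.92234584e-02,
       -3.44311979e-05, -1.02657270e-05]), 'position': array([ 0.15110323, -0.58006558,  0.23044037]), 'eef_rot': array([[-4.00836037e-04,  2.52051966e-01, -9.67713618e-01],
       [ 1.64543497e-03, -9.67712219e-01, -2.52052284e-01],
       [-9.99998566e-01, -1.69334147e-03, -2.68411882e-05]]), 'ft_force': array([ 0.41431743,  0.41603286, -0.58352658]), 'wrist_torque': array([-0.00234189, -0.01380464, -0.03243782]), 'opening': 0.9979685797738396}
{'mtx': array([[387.89932551,   0.        , 275.43937131],
       [  0.        , 387.89932551, 202.33274495],
       [  0.        ,   0.        ,   1.        ]]), 'dist': array([-0.05972703,  0.        ,  0.        ,  0.        ,  0.        ]), 'rvec': array([ 2.14082619, -2.15933496,  0.22482427]), 'tvec': array([-0.11870577,  0.41797979,  0.96060999])}
```

View pics/s0.png

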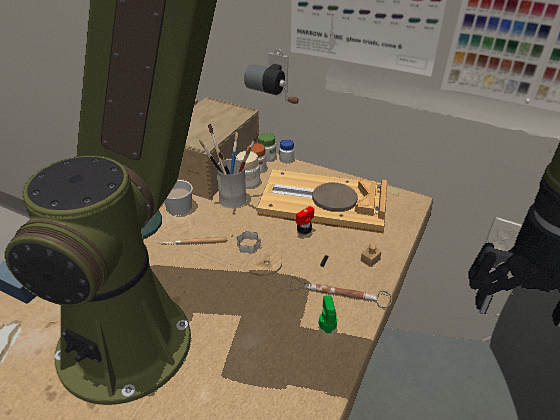

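View pics/t0.png

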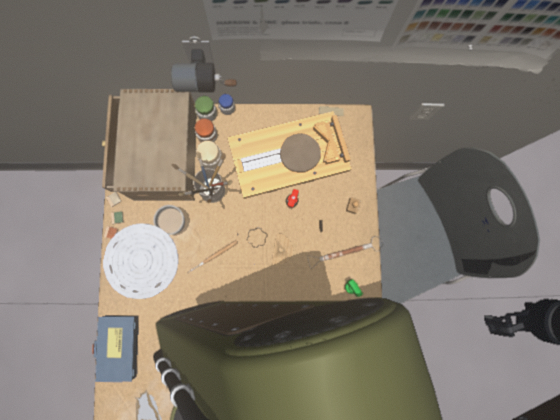

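View pics/w0.png

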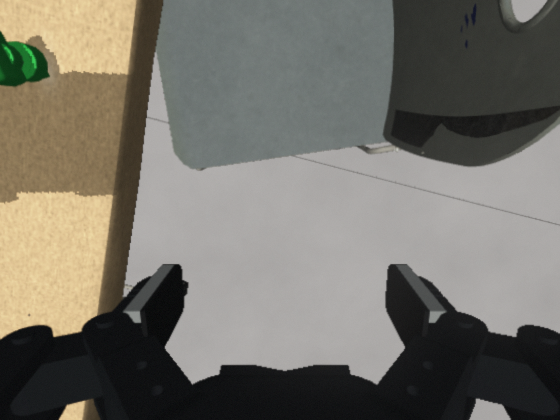

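The red stop is at about (293,198) in the top view. The board is centred near (290,153), with its free slot end to the left, the disc at (300,153) and the jaw on the right. Next I'll zoom in and measure.

```bash
cat >> h.py <<'E'
def ray(g,px,T=None):
    p=cv2.undistortPoints(np.array(px,float).reshape(-1,1,2),g['mtx'],g['dist']).reshape(-1,2)
    d=np.c_[p,np.ones(len(p))]
    if 'rvec' in g:
        R=cv2.Rodrigues(g['rvec'])[0]; return -R.T@g['tvec'], d@R
    M=T@g['hand_eye']; return M[:3,3], d@M[:3,:3].T
def onz(g,px,z,T=None):
    o,d=ray(g,px,T); return o+d*((z-o[2])/d[:,2])[:,None]
def proj(g,P,T=None):
    P=np.array(P,float).reshape(-1,3)
    if 'rvec' in g: return cv2.projectPoints(P,g['rvec'],g['tvec'],g['mtx'],g['dist'])[0].reshape(-1,2)
    M=np.linalg.inv(T@g['hand_eye']); return cv2.projectPoints(P,cv2.Rodrigues(M[:3,:3])[0],M[:3,3],g['mtx'],g['dist'])[0].reshape(-1,2)
def pose(s):
    T=np.eye(4);T[:3,:3]=s['eef_rot'];T[:3,3]=s['position'];return T
E
python3 - <<'E'
from h import *
g=load('t0');i=g['img'][95:235,220:380]
cv2.imwrite('pics/t0z.png',cv2.resize(i,None,fx=5,fy=4,interpolation=cv2.INTER_CUBIC)) if 0 else cv2.imwrite('pics/t0z.png',cv2.resize(i[:120],(800,600),interpolation=cv2.INTER_CUBIC))
print(onz(g,[(293,198)],.06),onz(g,[(240,196),(229,138),(335,112),(350,172)],.024), onz(g,[(354,205),(350,287)],.03))
E
```

```text
[[ 0.42401734 -0.16593439  0.06      ]] [[ 4.36584431e-01 -3.04905262e-02  2.40000000e-02]
 [ 5.94988449e-01 -3.21355313e-04  2.40000000e-02]
 [ 6.70437083e-01 -2.89717500e-01  2.40000000e-02]
 [ 5.00517522e-01 -3.23270610e-01  2.40000000e-02]] [[ 0.41010888 -0.32838744  0.03      ]
 [ 0.1998315  -0.30892357  0.03      ]]
```

View pics/t0z.png

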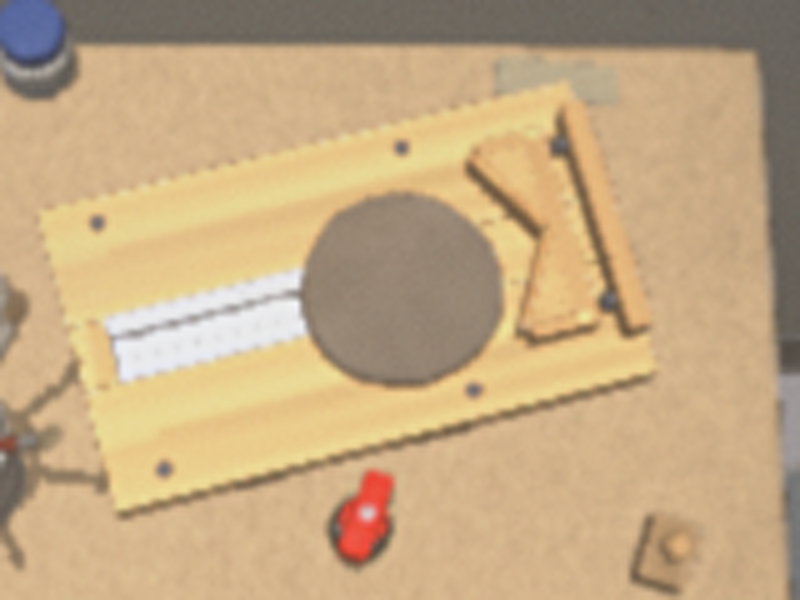

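```bash
cat >> h.py <<'E'
from scipy.optimize import least_squares
def fitboard(g,px,loc,T=None):
    w=onz(g,px,.024,T)[:,:2]; l=np.array(loc,float)
    A=l-l.mean(0);B=w-w.mean(0)
    th=np.arctan2((A[:,0]*B[:,1]-A[:,1]*B[:,0]).sum(),(A*B).sum())
    R=np.array([[np.cos(th),-np.sin(th)],[np.sin(th),np.cos(th)]])
    t=w.mean(0)-R@l.mean(0)
    return t,np.degrees(th),R,(l@R.T+t-w)*1000
E
python3 - <<'E'
from h import *
g=load('t0')
px=np.array([(40,212),(118,514),(655,375),(570,85)])/5+[220,95]
t,th,R,e=fitboard(g,px,[(.085,.15),(-.085,.15),(-.085,-.15),(.085,-.15)])
print(t,th,e)
for n,p in dict(free=(0,.095),e1=(0,.13),disc=(0,-.043),jaw=(0,-.106)).items():
    print(n,R@p+t, np.hypot(*(R@p+t)))
# disc
c=np.array([(300,290),(503,290),(400,193),(400,385)])/5+[220,95]
print(onz(g,c,.037), [R.T@(q[:2]-t) for q in onz(g,[(300.2+0,153)],.037)])
k=np.array([(367,512),(380,475),(355,560)])/5+[220,95]
print(onz(g,k,.067))
s=sense();w=grab_frame('wrist');print(w['hand_eye'],w['mtx'])
E
```

```text
[ 0.55121905 -0.16267187] 14.293599850554259 [[-0.12367454  1.29760708]
 [ 0.05558906  1.58073939]
 [-0.14033177 -2.7763066 ]
 [ 0.20841724 -0.10203986]]
free [ 0.52776443 -0.07061276] 0.5324673259772721
e1 [ 0.51912325 -0.03669624] 0.5204186433186138
disc [ 0.56183535 -0.20434073] 0.5978412004657356
jaw [ 0.57738947 -0.26539046] 0.6354610145634048
[[ 0.54905417 -0.13593593  0.037     ]
 [ 0.54913491 -0.24370741  0.037     ]
 [ 0.60292035 -0.190158    0.037     ]
 [ 0.49736541 -0.18767297  0.037     ]] [array([-0.0086824 , -0.02538164])]
[[ 0.42426327 -0.16636683  0.067     ]
 [ 0.44317287 -0.17330551  0.067     ]
 [ 0.39992088 -0.15987787  0.067     ]]
[[ 6.59190254e-04 -2.71756964e-01  9.62365688e-01 -1.41739196e-01]
 [ 9.99999510e-01  8.89621857e-04 -4.33752992e-04  8.32099374e-04]
 [-7.38266154e-04  9.62365503e-01  2.71757417e-01 -6.80063023e-02]
 [ 0.00000000e+00  0.00000000e+00  0.00000000e+00  1.00000000e+00]] [[338.9609312    0.         284.37738423]
 [  0.         338.9609312  210.34317164]
 [  0.           0.           1.        ]]
```

```bash
python3 - <<'E'
from h import *
g=load('t0');s=load('s0')
for p in [(172,167),(237,165),(240,187),(192,135)]:
    for z in (.12,.16,.2,.24):
        w=onz(g,[p],z); print(p,z,w[0].round(3),proj(s,w).round(0))
cv2.imwrite('pics/a.png',cv2.resize(g['img'][120:220,160:260],(600,600),interpolation=cv2.INTER_CUBIC))
cv2.imwrite('pics/b.png',cv2.resize(s['img'][110:230,160:320],(800,600),interpolation=cv2.INTER_CUBIC))
E
```

```text
(172, 167) 0.12 [0.49  0.127 0.12 ] [[209. 146.]]
(172, 167) 0.16 [0.479 0.117 0.16 ] [[209. 134.]]
(172, 167) 0.2 [0.468 0.108 0.2  ] [[209. 122.]]
(172, 167) 0.24 [0.458 0.099 0.24 ] [[208. 109.]]
(237, 165) 0.12 [ 0.494 -0.028  0.12 ] [[266. 161.]]
(237, 165) 0.16 [ 0.483 -0.031  0.16 ] [[265. 149.]]
(237, 165) 0.2 [ 0.472 -0.033  0.2  ] [[263. 136.]]
(237, 165) 0.24 [ 0.461 -0.035  0.24 ] [[262. 122.]]
(240, 187) 0.12 [ 0.44  -0.035  0.12 ] [[258. 173.]]
(240, 187) 0.16 [ 0.432 -0.038  0.16 ] [[256. 160.]]
(240, 187) 0.2 [ 0.423 -0.04   0.2  ] [[255. 146.]]
(240, 187) 0.24 [ 0.415 -0.042  0.24 ] [[254. 132.]]
(192, 135) 0.12 [0.569 0.081 0.12 ] [[242. 135.]]
(192, 135) 0.16 [0.555 0.074 0.16 ] [[241. 125.]]
(192, 135) 0.2 [0.541 0.067 0.2  ] [[240. 113.]]
(192, 135) 0.24 [0.527 0.059 0.24 ] [[239. 100.]]
```

View pics/a.png

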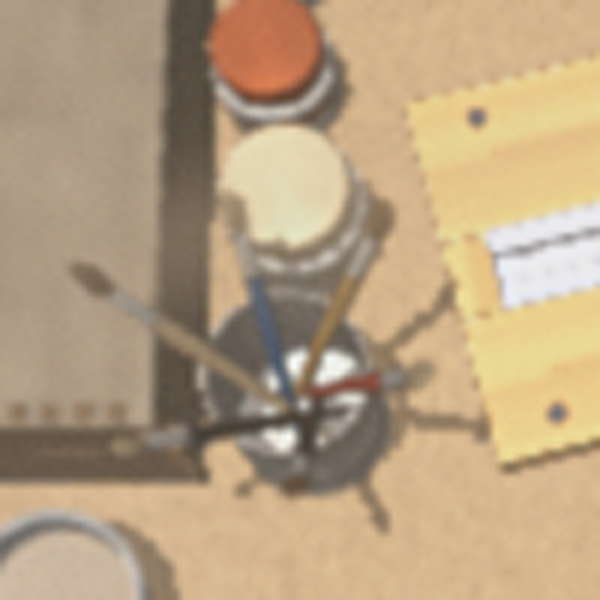

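View pics/b.png

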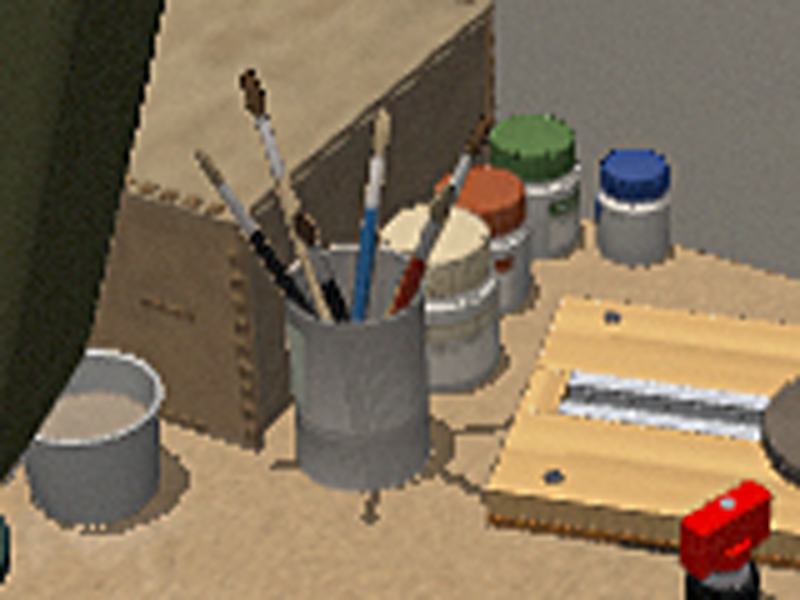

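Call:
arm_command(motion=[{"tx": 0.005, "ty": -0.027, "tz": -0.03, "turn": -0.14}, {"tx": 0.01, "ty": -0.053, "tz": -0.06, "turn": -0.28}, {"tx": 0.015, "ty": -0.08, "tz": -0.09, "turn": -0.42}, {"tx": 0.02, "ty": -0.106, "tz": -0.118, "turn": -0.56}, {"tx": 0.024, "ty": -0.133, "tz": -0.148, "turn": -0.7}])

```text
time: 0.7
position: [0.2613, -0.4132, 0.2069]
eef_rot: [[-0.0, 0.819, -0.574], [0.0, -0.574, -0.819], [-1.0, -0.0, -0.0]]
ft_force: [0.5, 0.1, 0.0]
opening: 0.999
```

```bash
cat >> h.py <<'E'
def goto(x,y,z,yaw,s=None):
    s=s or sense(); R=s['eef_rot']; d=R.T@(np.array([x,y,z])-s['position'])
    cy=np.degrees(np.arctan2(R[1,1],R[0,1])); dy=(yaw-cy+180)%360-180
    print('t',s['time'],'pos',s['position'].round(4),'yaw',cy.round(2),'down',R[:,0].round(4),'F',s['ft_force'].round(2),'op',round(s['opening'],3),'q',s['qpos'].round(1))
    print('-> t',d.round(4),'turn',np.radians(-dy).round(4))
E
python3 - <<'E'
from h import *
goto(.424,-.166,.17,73)
E
```

```text
t 0.7 pos [ 0.2613 -0.4132  0.2069] yaw -35.0 down [-1.e-04  3.e-04 -1.e+00] F [0.54 0.06 0.03] op 0.999 q [-57.7   6.7 -20.   63.3   0.   67.3]
-> t [ 0.0369 -0.0085 -0.2958] turn -1.8849
```

Call:
arm_command(motion=[{"tx": 0.005, "ty": -0.001, "tz": -0.035, "turn": -0.145}, {"tx": 0.01, "ty": -0.002, "tz": -0.07, "turn": -0.29}, {"tx": 0.015, "ty": -0.003, "tz": -0.105, "turn": -0.435}, {"tx": 0.02, "ty": -0.004, "tz": -0.14, "turn": -0.58}, {"tx": 0.023, "ty": -0.005, "tz": -0.175, "turn": -0.725}])

```text
time: 1.2
position: [0.3583, -0.2675, 0.184]
eef_rot: [[-0.0, 0.993, 0.115], [0.0, 0.115, -0.993], [-1.0, -0.0, -0.0]]
ft_force: [-0.1, -0.1, 0.0]
opening: 1.005
```

```bash
python3 - <<'E'
from h import *
goto(.424,-.166,.17,73)
E
```

```text
t 1.2 pos [ 0.3583 -0.2675  0.184 ] yaw 6.58 down [-1.e-04  2.e-04 -1.e+00] F [-0.13 -0.1   0.05] op 1.005 q [-36.7   3.1 -27.1  59.8   0.   46.7]
-> t [ 0.014   0.0769 -0.0933] turn -1.1593
```

Call:
arm_command(motion=[{"tx": 0.003, "ty": 0.016, "tz": -0.019, "turn": -0.145}, {"tx": 0.006, "ty": 0.032, "tz": -0.038, "turn": -0.29}, {"tx": 0.009, "ty": 0.048, "tz": -0.057, "turn": -0.435}, {"tx": 0.012, "ty": 0.064, "tz": -0.076, "turn": -0.58}, {"tx": 0.014, "ty": 0.077, "tz": -0.093, "turn": -0.725}])

```text
time: 1.7
position: [0.4249, -0.167, 0.1701]
eef_rot: [[-0.0, 0.667, 0.745], [0.0, 0.745, -0.667], [-1.0, 0.0, -0.0]]
ft_force: [-0.3, -0.5, -0.6]
opening: 0.997
```

Call:
arm_command(motion=[{"tx": 0, "ty": 0, "tz": 0, "turn": -0.145}, {"tx": 0, "ty": 0, "tz": 0, "turn": -0.29}, {"tx": 0, "ty": 0, "tz": 0, "turn": -0.434}, {"tx": 0, "ty": 0, "tz": 0, "turn": -0.434}, {"tx": 0, "ty": 0, "tz": 0, "turn": -0.434}])

```text
time: 2.2
position: [0.4243, -0.168, 0.1702]
eef_rot: [[-0.0, 0.301, 0.953], [0.0, 0.953, -0.301], [-1.0, 0.0, -0.0]]
ft_force: [0.1, 0.5, 0.2]
opening: 1.001
```

```bash
python3 - <<'E'
from h import *
s=sense();goto(.424,-.166,.17,73,s); np.save('pics/w1s.npy',s,allow_pickle=True)
save('wrist','w1')
E
```

```text
t 2.2 pos [ 0.4243 -0.168   0.1702] yaw 72.46 down [-1.e-04  1.e-04 -1.e+00] F [0.1  0.53 0.19] op 1.001 q [-21.6   4.7 -27.3  58.    0.   -4.1]
-> t [ 0.0002  0.0018 -0.0009] turn -0.0095
```

View pics/w1.png

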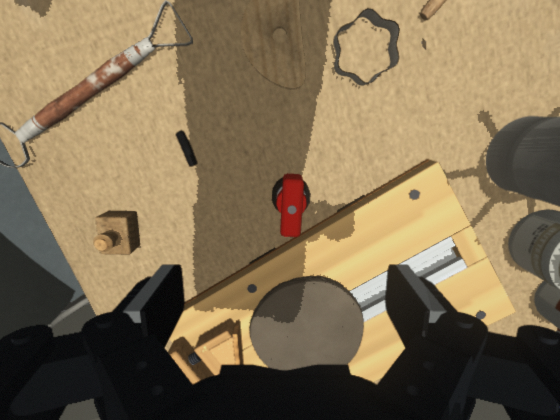

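```bash
python3 - <<'E'
from h import *
g=load('w1');s=load('w1s');T=pose(s)
cv2.imwrite('pics/c.png',cv2.resize(g['img'][160:260,240:340],(600,600),interpolation=cv2.INTER_CUBIC))
cv2.imwrite('pics/d.png',cv2.resize(g['img'][150:420,160:520],(800,600),interpolation=cv2.INTER_CUBIC))
print(onz(g,[(291,210),(291,175),(290,236)],.068,T))
E
```

```text
[[ 0.42489044 -0.16404727  0.068     ]
 [ 0.39967801 -0.1562448   0.068     ]
 [ 0.44435905 -0.17087361  0.068     ]]
```

View pics/c.png

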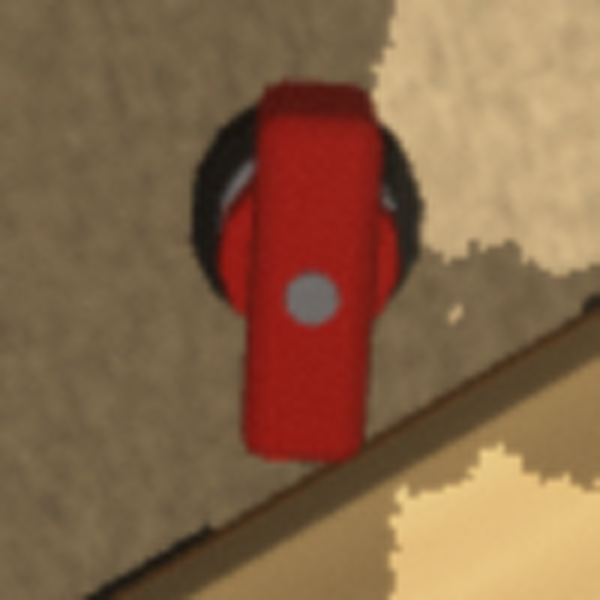

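View pics/d.png

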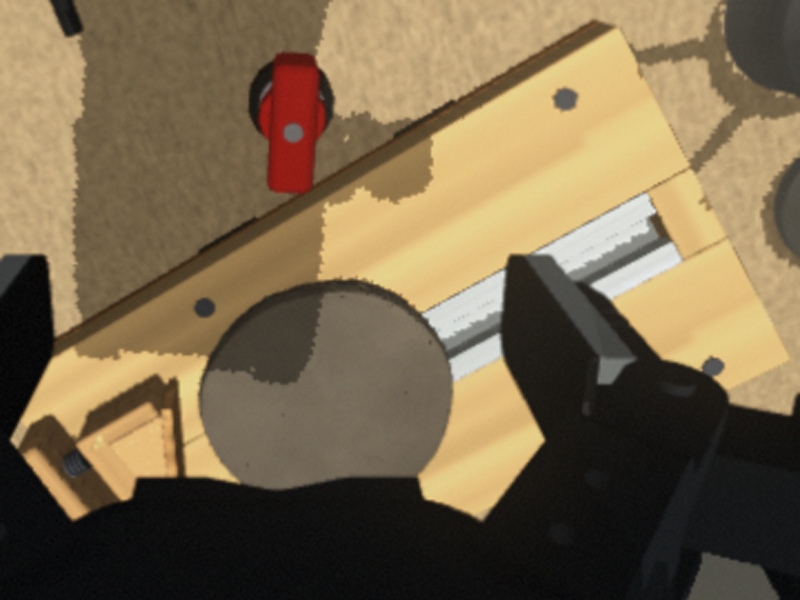

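```bash
python3 - <<'E'
from h import *
g=load('w1');s=load('w1s');T=pose(s)
k=np.array([(312,299),(322,115),(307,458),(258,135),(243,440),(380,150),(367,440)])/6+[240,160]
w=onz(g,k,.068,T);print(w.round(4));d=w[2]-w[1];print(np.degrees(np.arctan2(d[1],d[0])),np.linalg.norm(d),(w[1]+w[2])/2)
for a,b in((3,4),(5,6)):
  d=w[b]-w[a];print(np.degrees(np.arctan2(d[1],d[0])))
c=np.array([(615,28),(788,358),(650,195),(683,258),(204,307),(565,98),(712,367)])*.45+[160,150]
w=onz(g,c,.024,T);print(w.round(4))
d=w[0]-w[1];print('yaw',np.degrees(np.arctan2(d[1],d[0]))+180,np.linalg.norm(d)); d=w[5]-w[4];print(np.degrees(np.arctan2(d[1],d[0]))-90,np.linalg.norm(d))
d=w[6]-w[5];print(np.degrees(np.arctan2(d[1],d[0])),np.linalg.norm(d),(w[5]+w[6])/2)
print('mid',(w[0]+w[1])/2,(w[2]+w[3])/2)
t0=load('t0');
P=[(97,222),(402,148),(474,390),(165,469)]
print(onz(t0,np.array(P)/5+[220,95],.024))
E
```

```text
[[ 0.425  -0.1633  0.068 ]
 [ 0.4032 -0.1553  0.068 ]
 [ 0.4449 -0.1701  0.068 ]
 [ 0.4032 -0.1635  0.068 ]
 [ 0.4401 -0.1771  0.068 ]
 [ 0.4095 -0.1498  0.068 ]
 [ 0.4449 -0.1621  0.068 ]]
-19.550062787983496 0.04424799209995855 [ 0.42403661 -0.16270033  0.068     ]
-20.33756834369208
-19.15855088810018
[[ 0.4342 -0.0373  0.024 ]
 [ 0.5958  0.0059  0.024 ]
 [ 0.5052 -0.0364  0.024 ]
 [ 0.5366 -0.0284  0.024 ]
 [ 0.4988 -0.2247  0.024 ]
 [ 0.4554 -0.0607  0.024 ]
 [ 0.5909 -0.0253  0.024 ]]
yaw 14.941381415387298 0.1672509979299434
14.828482355510204 0.169642272846346
14.645269367054954 0.14008498659274668 [ 0.52314386 -0.04298953  0.024     ]
mid [ 0.51501009 -0.01570359  0.024     ] [ 0.52089297 -0.03241272  0.024     ]
[[ 0.59103036 -0.02818139  0.024     ]
 [ 0.63330879 -0.19328055  0.024     ]
 [ 0.49786117 -0.22848037  0.024     ]
 [ 0.45562216 -0.06442256  0.024     ]]
```

```bash
python3 - <<'E'
from h import *
goto(.4245,-.1645,.041,70.5)
E
```

```text
t 2.25 pos [ 0.4243 -0.1681  0.1703] yaw 72.48 down [-1.e-04  0.e+00 -1.e+00] F [ 0.91 -0.27 -0.16] op 1.0 q [-21.6   4.7 -27.3  58.   -0.   -4.1]
-> t [ 0.1293  0.0035 -0.0009] turn 0.0345
```

Call:
arm_command(motion=[{"tx": 0.026, "ty": 0.0035, "tz": -0.0009, "turn": 0.0345}, {"tx": 0.052, "ty": 0.0035, "tz": -0.0009, "turn": 0.0345}, {"tx": 0.078, "ty": 0.0035, "tz": -0.0009, "turn": 0.0345}, {"tx": 0.105, "ty": 0.0035, "tz": -0.0009, "turn": 0.0345}, {"tx": 0.1293, "ty": 0.0035, "tz": -0.0009, "turn": 0.0345}])

```text
time: 2.75
position: [0.4244, -0.1645, 0.0399]
eef_rot: [[-0.0, 0.333, 0.943], [0.0, 0.943, -0.333], [-1.0, 0.0, -0.0]]
ft_force: [-0.2, -0.1, -0.1]
opening: 1.001
```

```bash
python3 - <<'E'
from h import *
goto(.4245,-.1645,.041,70.5)
save('wrist','w2')
E
```

```text
t 2.75 pos [ 0.4244 -0.1645  0.0399] yaw 70.52 down [-0.  0. -1.] F [-0.18 -0.12 -0.14] op 1.001 q [-21.2  12.6 -37.4  40.    0.   -1.7]
-> t [-0.0011  0.      0.0001] turn 0.0004
```

View pics/w2.png

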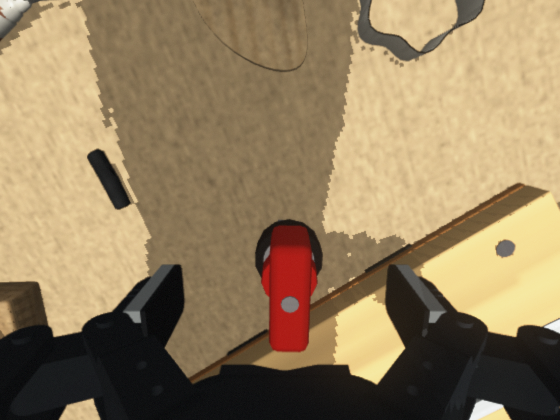

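The knob (screw at (290,304)) sits between the pads and parallel to them. I'll raise 1.5 mm and close.

Call:
arm_command(motion=[{"tx": -0.0015, "ty": 0.001, "tz": 0, "turn": 0}, {"tx": -0.0015, "ty": 0.001, "tz": 0, "turn": 0}, {"tx": -0.0015, "ty": 0.001, "tz": 0, "turn": 0}, {"tx": -0.0015, "ty": 0.001, "tz": 0, "turn": 0}, {"tx": -0.0015, "ty": 0.001, "tz": 0, "turn": 0}], claw=0)

```text
time: 3.3
position: [0.4258, -0.1636, 0.0436]
eef_rot: [[0.002, 0.331, 0.944], [-0.0, 0.944, -0.331], [-1.0, 0.001, 0.002]]
ft_force: [-0.1, 1.7, 7.1]
opening: 0.174
```

Call:
arm_command(motion=[{"tx": 0}, {"tx": 0}, {"tx": 0}, {"tx": 0}, {"tx": 0}])

```text
validation failed for argument at $.mo...
```

```bash
python3 - <<'E'
from h import *
goto(.4245,-.1645,.041,70.5)
save('wrist','w3')
E
```

```text
t 3.3 pos [ 0.4258 -0.1636  0.0436] yaw 70.67 down [ 2.e-03 -1.e-04 -1.e+00] F [-0.12  1.69  7.14] op 0.174 q [-21.   12.3 -37.2  40.4   0.   -1.7]
-> t [ 0.0026 -0.0013 -0.001 ] turn 0.0029
```

View pics/w3.png

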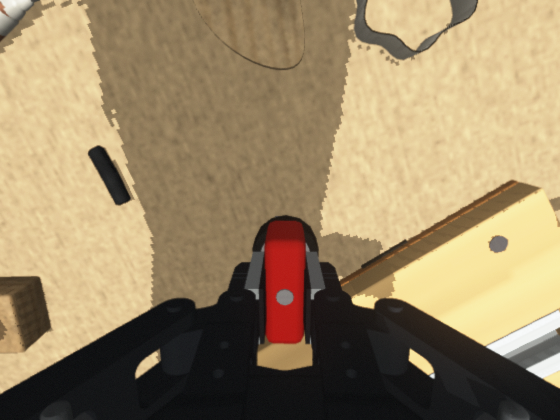

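Call:
arm_command(motion=[{"tx": 0, "ty": 0, "tz": 0, "turn": 0}, {"tx": 0, "ty": 0, "tz": 0, "turn": 0}, {"tx": -0.015, "ty": 0, "tz": 0, "turn": 0}, {"tx": -0.04, "ty": 0, "tz": 0, "turn": 0}, {"tx": -0.07, "ty": 0, "tz": 0, "turn": 0}])

```text
time: 3.85
position: [0.4237, -0.1631, 0.1127]
eef_rot: [[-0.002, 0.331, 0.944], [0.001, 0.944, -0.331], [-1.0, 0.0, -0.002]]
ft_force: [1.3, -0.3, -1.6]
opening: 0.174
```

```bash
python3 - <<'E'
from h import *
goto(.5336,-.0849,.115,194.5)
save('wrist','w4')
E
```

```text
t 3.85 pos [ 0.4237 -0.1631  0.1127] yaw 70.66 down [-2.2e-03  8.0e-04 -1.0e+00] F [ 1.29 -0.31 -1.62] op 0.174 q [-21.    7.5 -32.3  50.3   0.   -1.7]
-> t [-0.0025  0.1101  0.0778] turn -2.1614
```

View pics/w4.png

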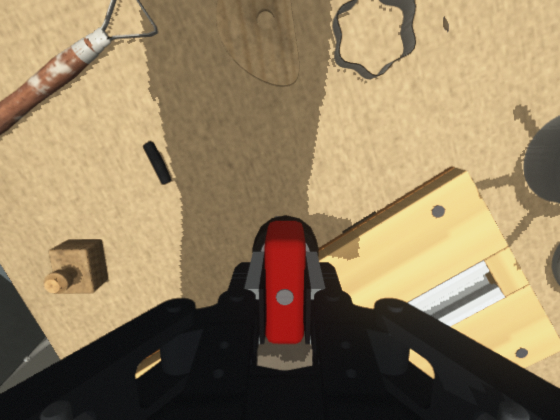

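```bash
python3 - <<'E'
from h import *
for f in('w3','w4'):
    g=load(f);H=g['hand_eye']
    cv2.imwrite('pics/%sz.png'%f,cv2.resize(g['img'][200:360,220:380],(600,600),interpolation=cv2.INTER_CUBIC))
    p=cv2.undistortPoints(np.array([[[285,297.]]]),g['mtx'],g['dist'])[0,0]
    d=H[:3,:3]@[p[0],p[1],1];o=H[:3,3]
    for x in(-.0244,-.027): print(o+d*(x-o[0])/d[0])
E
```

```text
[-0.0244     -0.00077707 -0.00110753]
[-0.027      -0.0007842  -0.00260932]
[-0.0244     -0.0007769  -0.00110441]
[-0.027      -0.00078402 -0.0026062 ]
```

View pics/w4z.png

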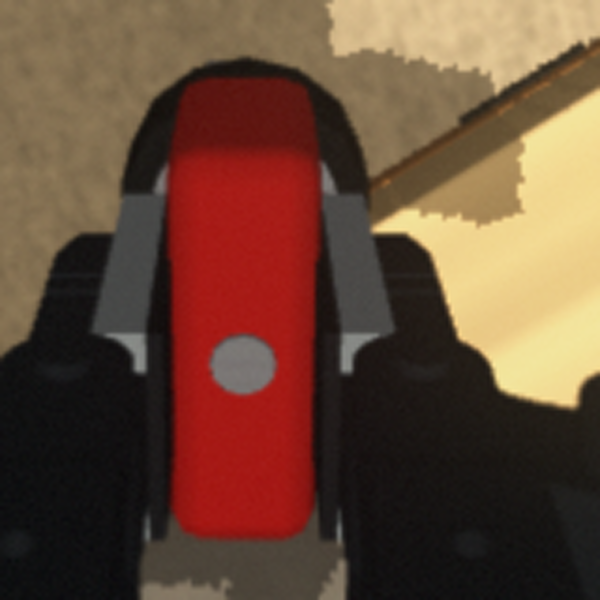

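View pics/w3z.png

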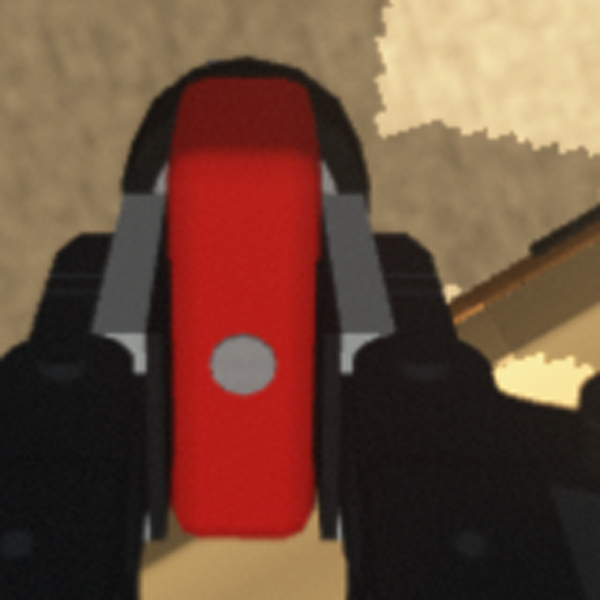

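Call:
arm_command(motion=[{"tx": -0.001, "ty": 0.01, "tz": 0.007, "turn": -0.145}, {"tx": -0.0015, "ty": 0.02, "tz": 0.014, "turn": -0.29}, {"tx": -0.002, "ty": 0.03, "tz": 0.021, "turn": -0.435}, {"tx": -0.0025, "ty": 0.04, "tz": 0.028, "turn": -0.58}, {"tx": -0.0025, "ty": 0.05, "tz": 0.035, "turn": -0.725}])

```text
time: 4.4
position: [0.4748, -0.1276, 0.1151]
eef_rot: [[0.0, -0.383, 0.924], [-0.0, 0.924, 0.383], [-1.0, -0.0, 0.0]]
ft_force: [0.4, -0.0, -1.2]
opening: 0.175
```

```bash
python3 - <<'E'
from h import *
goto(.5336,-.0849,.115,194.5)
E
```

```text
t 4.4 pos [ 0.4748 -0.1276  0.1151] yaw 112.54 down [ 1.e-04 -1.e-04 -1.e+00] F [ 0.41 -0.04 -1.2 ] op 0.175 q [-15.   11.1 -27.6  51.3  -0.  -37.6]
-> t [0.0001 0.0169 0.0707] turn -1.4304
```

Call:
arm_command(motion=[{"tx": 0, "ty": 0.0035, "tz": 0.014, "turn": -0.145}, {"tx": 0, "ty": 0.007, "tz": 0.028, "turn": -0.29}, {"tx": 0, "ty": 0.01, "tz": 0.042, "turn": -0.435}, {"tx": 0, "ty": 0.0135, "tz": 0.056, "turn": -0.58}, {"tx": 0, "ty": 0.0169, "tz": 0.0707, "turn": -0.725}])

```text
time: 4.9
position: [0.5338, -0.0851, 0.1149]
eef_rot: [[-0.0, -0.899, 0.437], [0.0, 0.437, 0.899], [-1.0, 0.0, -0.0]]
ft_force: [0.7, -1.0, -1.6]
opening: 0.175
```

Call:
arm_command(motion=[{"tx": 0, "ty": 0, "tz": 0, "turn": -0.145}, {"tx": 0, "ty": 0, "tz": 0, "turn": -0.29}, {"tx": 0, "ty": 0, "tz": 0, "turn": -0.435}, {"tx": 0, "ty": 0, "tz": 0, "turn": -0.58}, {"tx": 0, "ty": 0, "tz": 0, "turn": -0.7054}])

```text
time: 5.4
position: [0.5334, -0.0855, 0.1149]
eef_rot: [[-0.0, -0.968, -0.25], [0.0, -0.25, 0.968], [-1.0, 0.0, 0.0]]
ft_force: [-0.3, 1.0, -1.5]
opening: 0.172
```

```bash
python3 - <<'E'
from h import *
s=sense();goto(.5336,-.0849,.115,194.5,s); np.save('pics/w5s.npy',s,allow_pickle=True)
save('wrist','w5');save('scene','s5');save('top','t5')
g=load('s5');cv2.imwrite('pics/s5z.png',cv2.resize(g['img'][90:270,180:420],(800,600),interpolation=cv2.INTER_CUBIC))
E
```

```text
t 5.4 pos [ 0.5334 -0.0855  0.1149] yaw -165.52 down [-2.e-04  0.e+00 -1.e+00] F [-0.27  0.96 -1.55] op 0.172 q [  -9.1   16.   -21.3   52.8    0.  -113.6]
-> t [-0.0001 -0.0004  0.0005] turn -0.0003
```

View pics/w5.png

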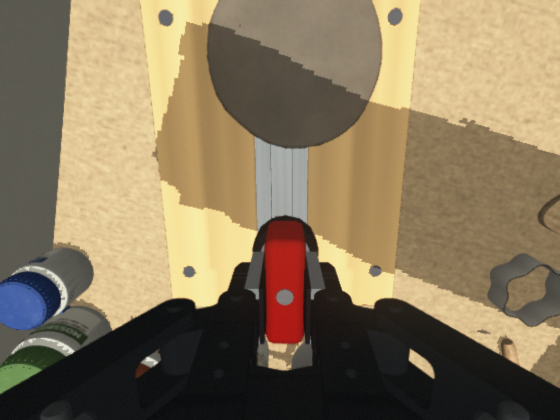

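View pics/s5z.png

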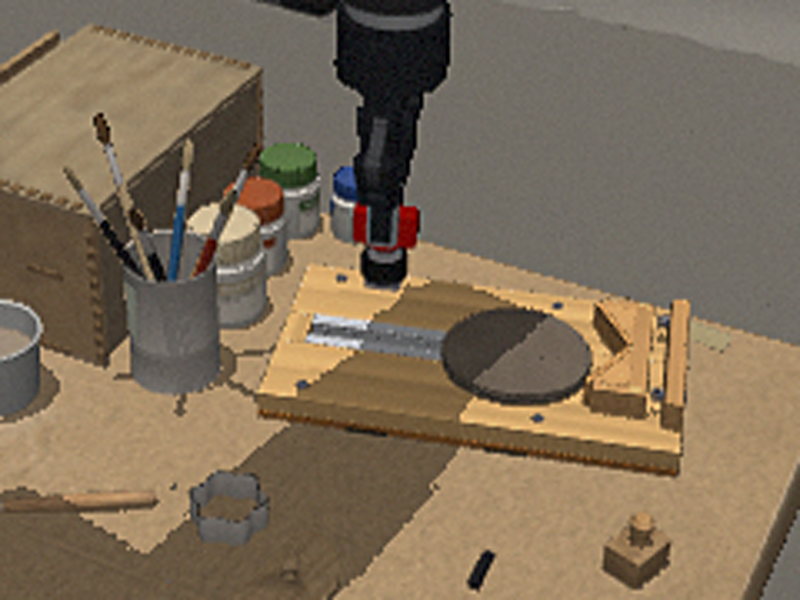

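View pics/t5.png

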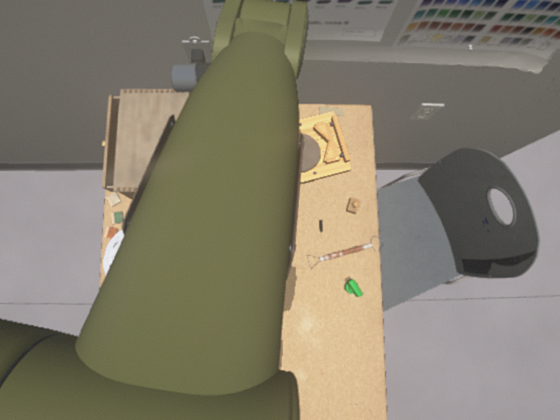

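The wrist view shows the slot running up from the knob at (285,297) to the disc's edge at (290,148). I'll measure the slot line in the tool frame.

```bash
python3 - <<'E'
from h import *
g=load('w5')
cv2.imwrite('pics/w5z.png',cv2.resize(g['img'][130:250,230:340],(0,0),fx=5,fy=5,interpolation=cv2.INTER_CUBIC))
for r in (155,175,195,210):
    print(r,g['img'][r,248:318].sum(1)//3)
E
```

```text
155 [140 141 141 143 142 140 135 150 164 165 169 170 168 166 165 166 164 164
 162 161 162 159 132 164 169 167 168 168 168 168 171 172 172 171 170 166
 167 167 169 171 173 174 172 165 143 164 167 166 168 168 167 163 163 163
 164 165 163 165 167 164 128 135 138 138 138 137 137 136 135 133]
175 [141 141 141 144 142 142 135 130 165 167 168 170 169 166 165 164 165 165
 163 163 162 164 164 154 168 170 167 166 166 166 168 170 171 171 169 167
 164 167 167 169 171 171 171 163 137 165 166 168 167 165 165 164 164 164
 166 163 163 165 163 145 131 139 137 139 137 138 136 137 136 134]
195 [139 140 143 142 142 143 140 130 135 163 167 168 169 167 166 164 165 164
 167 164 164 164 158 126 165 168 167 163 164 164 164 167 168 167 167 165
 163 164 164 167 169 170 169 160 140 166 167 167 168 168 165 165 161 165
 167 167 164 168 160 130 129 138 140 138 137 137 138 137 136 136]
210 [139 141 142 142 142 144 142 137 137 166 167 169 169 167 165 165 164 164
 165 165 163 166 159 132 165 166 164 164 162 163 161 164 166 166 167 164
 162 160 162 165 167 169 168 158 141 163 167 168 167 166 164 162 163 162
 166 167 166 164 161 130 135 137 137 138 138 138 138 137 137 135]
```

View pics/w5z.png

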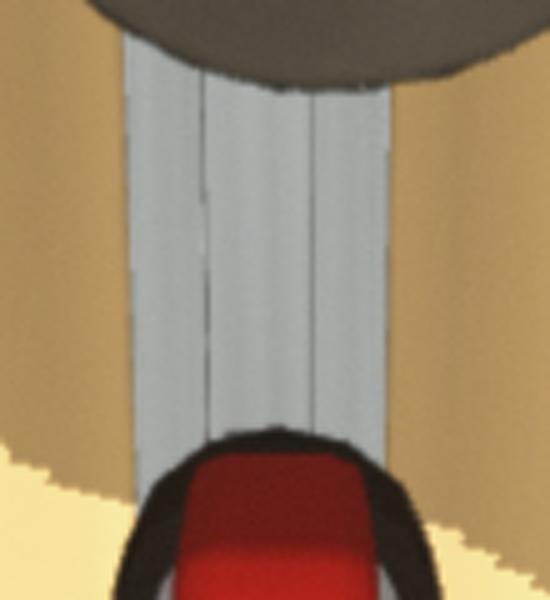

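```bash
python3 - <<'E'
from h import *
g=load('w5');s=load('w5s');T=pose(s)
P=[(254.5,155),(270,155),(292,155),(308.2,155),(256.5,210),(271,210),(292,210),(307,210),(290,148),(189,271),(376,271)]
w=onz(g,P,.024,T); t=(np.c_[w,np.ones(len(w))]@np.linalg.inv(T).T)[:,:3]
print((t*1000).round(1)); print((w*1000).round(1))
print('centres',t[[0,4],1]+t[[3,7],1])
E
```

```text
[[ 90.9 -19.5 -43. ]
 [ 90.9  -8.9 -43. ]
 [ 90.9   6.1 -43. ]
 [ 90.9  17.1 -43. ]
 [ 90.9 -19.   -4.1]
 [ 90.9  -8.6  -4.1]
 [ 90.9   6.3  -4.1]
 [ 90.9  17.   -4.1]
 [ 90.9   4.7 -47.7]
 [ 90.9 -70.5  43.4]
 [ 90.9  69.6  43.4]]
[[ 563.  -122.2   24. ]
 [ 552.8 -124.9   24. ]
 [ 538.2 -128.7   24. ]
 [ 527.6 -131.4   24. ]
 [ 552.7  -84.7   24. ]
 [ 542.7  -87.3   24. ]
 [ 528.2  -91.    24. ]
 [ 517.9  -93.7   24. ]
 [ 540.8 -132.9   24. ]
 [ 590.7  -25.8   24. ]
 [ 455.1  -60.9   24. ]]
centres [-0.00238272 -0.00194708]
```

Call:
arm_command(motion=[{"tx": 0.012, "ty": -0.0004, "tz": 0, "turn": 0}, {"tx": 0.024, "ty": -0.0004, "tz": 0, "turn": 0}, {"tx": 0.034, "ty": -0.0004, "tz": 0, "turn": 0}, {"tx": 0.042, "ty": -0.0004, "tz": 0, "turn": 0}, {"tx": 0.045, "ty": -0.0004, "tz": 0, "turn": 0}])

```text
time: 6.05
position: [0.5329, -0.0853, 0.0684]
eef_rot: [[-0.002, -0.97, -0.244], [0.0, -0.244, 0.97], [-1.0, 0.002, 0.001]]
ft_force: [-0.3, -1.0, -2.2]
opening: 0.174
```

```bash
python3 - <<'E'
from h import *
s=sense();goto(.5334,-.0855,.0575,194.5,s); np.save('pics/w6s.npy',s,allow_pickle=True)
save('wrist','w6')
g=load('w6');cv2.imwrite('pics/w6z.png',cv2.resize(g['img'][100:260,200:380],(0,0),fx=4,fy=3.7,interpolation=cv2.INTER_CUBIC))
save('scene','s6');g=load('s6');cv2.imwrite('pics/s6z.png',cv2.resize(g['img'][130:220,250:370],(800,600),interpolation=cv2.INTER_CUBIC))
E
```

```text
t 6.05 pos [ 0.5329 -0.0853  0.0684] yaw -165.85 down [-2.3e-03  4.0e-04 -1.0e+00] F [-0.28 -1.03 -2.22] op 0.174 q [  -9.1   18.7  -24.4   47.1    0.  -113.2]
-> t [ 0.0109 -0.0005 -0.0004] turn -0.0061
```

View pics/w6z.png

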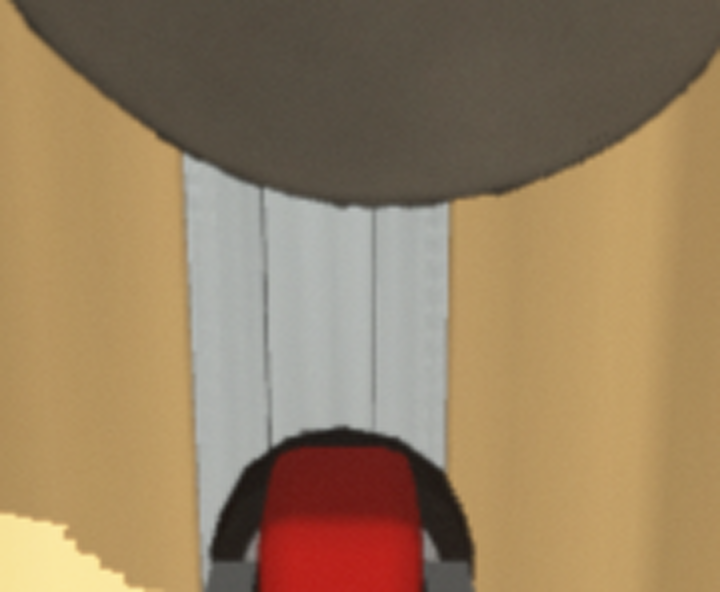

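View pics/s6z.png

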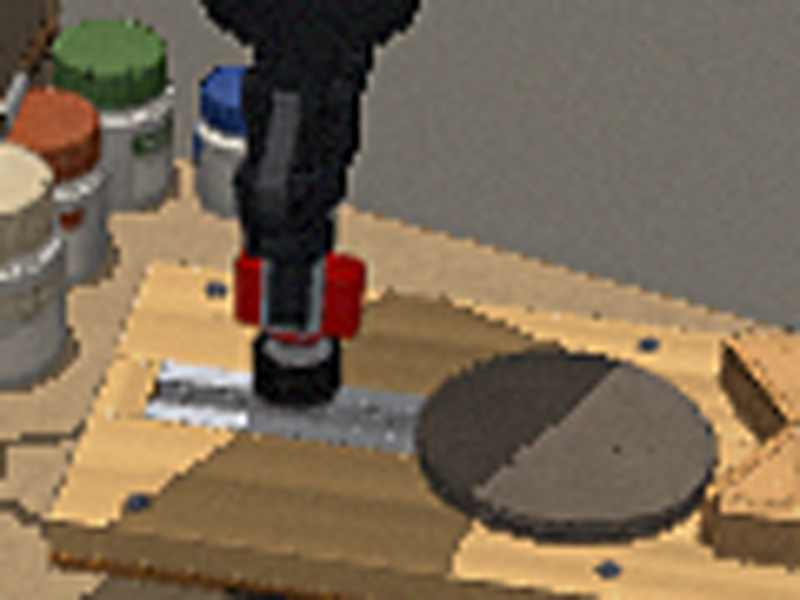

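```bash
python3 - <<'E'
from h import *
g=load('w6');s=load('w6s');T=pose(s)
def tool(P,z):
    P=np.array(P,float)/[4,3.7]+[200,100]
    w=onz(g,P,z,T);return (np.c_[w,np.ones(len(w))]@np.linalg.inv(T).T)[:,:3]*1000
t=tool([(186,220),(263,220),(374,220),(447,220),(196,430),(270,430),(374,430),(445,430)],.024)
print(t.round(1)); print('c',(t[[0,1,4,5]]+t[[3,2,7,6]])[:,1]/2)
z0=s['position'][2]-.0436
c=tool([(214,535),(472,535),(341,428)],z0+.029);print('collar top',c.round(2),(c[0,1]+c[1,1])/2, c[1,1]-c[0,1])
H=g['hand_eye'];print(H.round(4),g['dist'])
E
```

```text
[[ 44.3 -19.9 -45.9]
 [ 44.3  -9.3 -45.9]
 [ 44.4   5.8 -45.9]
 [ 44.4  15.8 -45.9]
 [ 44.3 -19.4 -13.5]
 [ 44.4  -8.8 -13.5]
 [ 44.4   6.1 -13.5]
 [ 44.4  16.3 -13.5]]
c [-2.02855331 -1.76047934 -1.57031868 -1.36041847]
collar top [[ 14.56 -14.37  -7.86]
 [ 14.63  17.43  -7.85]
 [ 14.58   1.26 -22.74]] 1.53125967157386 31.80521940008685
[[-5.000e-04 -2.719e-01  9.623e-01 -1.417e-01]
 [ 1.000e+00  6.000e-04  7.000e-04  7.000e-04]
 [-7.000e-04  9.623e-01  2.719e-01 -6.960e-02]
 [ 0.000e+00  0.000e+00  0.000e+00  1.000e+00]] [0.02627287 0.         0.         0.         0.        ]
```

```bash
python3 - <<'E'
from h import *
for f in('w0','w1','w2','w3','w4','w5','w6'):
    g=load(f);H=g['hand_eye'];print(f,H[1].round(5),H[0:3,3].round(5),g['mtx'][0,2],g['mtx'][0,0])
    p=cv2.undistortPoints(np.array([[[285.,297.]]]),g['mtx'],g['dist'])[0,0]
    d=H[:3,:3]@[p[0],p[1],1];o=H[:3,3];print('  screw',o+d*(-.0244-o[0])/d[0])
E
```

```text
w0 [ 1.0e+00  8.9e-04 -4.3e-04  8.3e-04] [-0.14174  0.00083 -0.06801] 284.3773842337929 338.9609311967852
  screw [-2.44000000e-02  1.04606277e-03 -2.52578563e-05]
w1 [ 1.00e+00  6.30e-04  4.80e-04 -1.09e-03] [-0.14174 -0.00109 -0.06892] 284.3773842337929 338.9609311967852
  screw [-0.0244     -0.00076879 -0.00113904]
w2 [ 1.0e+00  6.4e-04  4.5e-04 -1.1e-03] [-0.14174 -0.0011  -0.06888] 284.3773842337929 338.9609311967852
  screw [-0.0244     -0.00077727 -0.00110363]
w3 [ 1.0e+00  6.4e-04  4.5e-04 -1.1e-03] [-0.14174 -0.0011  -0.06888] 284.3773842337929 338.9609311967852
  screw [-0.0244     -0.00077707 -0.00110753]
w4 [ 1.0e+00  6.4e-04  4.5e-04 -1.1e-03] [-0.14174 -0.0011  -0.06888] 284.3773842337929 338.9609311967852
  screw [-0.0244     -0.0007769  -0.00110441]
w5 [1.0e+00 5.7e-04 6.9e-04 7.3e-04] [-0.14174  0.00073 -0.06957] 284.3773842337929 338.9609311967852
  screw [-0.0244      0.00108183 -0.00156795]
w6 [1.0e+00 5.7e-04 7.0e-04 7.2e-04] [-0.14174  0.00072 -0.06958] 284.3773842337929 338.9609311967852
  screw [-0.0244     0.0010759 -0.001574 ]
```

Call:
arm_command(motion=[{"tx": -0.001, "ty": -0.0018, "tz": 0, "turn": -0.007}, {"tx": -0.001, "ty": -0.0018, "tz": 0, "turn": -0.007}, {"tx": -0.001, "ty": -0.0018, "tz": 0, "turn": -0.007}, {"tx": -0.001, "ty": -0.0018, "tz": 0, "turn": -0.007}, {"tx": -0.001, "ty": -0.0018, "tz": 0, "turn": -0.007}])

```text
time: 6.65
position: [0.5357, -0.085, 0.0712]
eef_rot: [[0.0, -0.968, -0.252], [-0.0, -0.252, 0.968], [-1.0, -0.0, -0.0]]
ft_force: [-0.6, 1.5, -2.2]
opening: 0.176
```

```bash
python3 - <<'E'
from h import *
s=sense();goto(.5334,-.0855,.0575,194.5,s); np.save('pics/w7s.npy',s,allow_pickle=True)
save('wrist','w7')
g=load('w7');cv2.imwrite('pics/w7z.png',cv2.resize(g['img'][140:290,215:355],(0,0),fx=5,fy=4,interpolation=cv2.INTER_CUBIC))
E
```

```text
t 6.65 pos [ 0.5357 -0.085   0.0712] yaw -165.43 down [ 2.e-04 -0.e+00 -1.e+00] F [-0.61  1.5  -2.15] op 0.176 q [  -9.    18.6  -24.    47.4   -0.  -113.6]
-> t [0.0137 0.0024 0.0001] turn 0.0012
```

View pics/w7z.png

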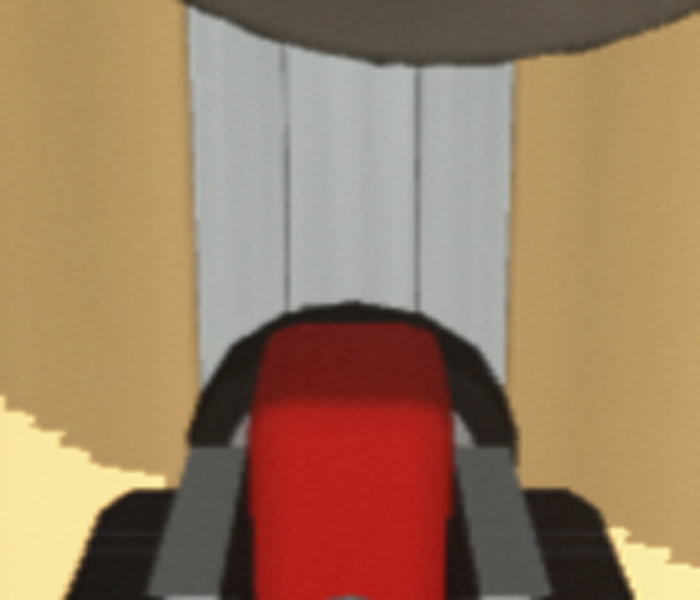

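Aligned: the mouth centre (crop x 352) and the collar centre (352) coincide. Descending gently.

Call:
arm_command(motion=[{"tx": 0.0015, "ty": 0, "tz": 0, "turn": 0}, {"tx": 0.003, "ty": 0, "tz": 0, "turn": 0}, {"tx": 0.0045, "ty": 0, "tz": 0, "turn": 0}, {"tx": 0.006, "ty": 0, "tz": 0, "turn": 0}, {"tx": 0.0075, "ty": 0, "tz": 0, "turn": 0}])

```text
time: 7.2
position: [0.5356, -0.085, 0.0633]
eef_rot: [[-0.0, -0.968, -0.252], [0.0, -0.252, 0.968], [-1.0, 0.0, 0.0]]
ft_force: [-0.4, 0.2, -2.1]
opening: 0.174
```

Call:
arm_command(motion=[{"tx": 0.0015, "ty": 0, "tz": 0, "turn": 0}, {"tx": 0.003, "ty": 0, "tz": 0, "turn": 0}, {"tx": 0.0045, "ty": 0, "tz": 0, "turn": 0}, {"tx": 0.005, "ty": 0, "tz": 0, "turn": 0}, {"tx": 0.005, "ty": 0, "tz": 0, "turn": 0}])

```text
time: 7.7
position: [0.5356, -0.085, 0.0584]
eef_rot: [[-0.0, -0.968, -0.252], [0.0, -0.252, 0.968], [-1.0, 0.0, 0.0]]
ft_force: [0.0, -0.5, -1.4]
opening: 0.176
```

```bash
python3 - <<'E'
from h import *
goto(.5334,-.0855,.0575,194.5)
E
```

```text
t 7.7 pos [ 0.5356 -0.085   0.0584] yaw -165.43 down [-3.e-04  0.e+00 -1.e+00] F [ 0.02 -0.53 -1.44] op 0.176 q [  -9.    19.4  -24.8   45.8   -0.  -113.6]
-> t [0.0009 0.0022 0.    ] turn 0.0012
```

Call:
arm_command(motion=[{"tx": 0.001, "ty": 0, "tz": -0.003, "turn": -0.002}, {"tx": 0.0015, "ty": 0, "tz": -0.007, "turn": -0.002}, {"tx": 0.002, "ty": 0, "tz": -0.012, "turn": -0.002}, {"tx": 0.002, "ty": -0.0001, "tz": -0.016, "turn": -0.002}, {"tx": 0.002, "ty": -0.0001, "tz": -0.018, "turn": -0.002}])

```text
time: 8.2
position: [0.5405, -0.103, 0.0565]
eef_rot: [[0.0, -0.967, -0.253], [-0.0, -0.253, 0.967], [-1.0, -0.0, -0.0]]
ft_force: [-0.9, 0.1, -2.5]
opening: 0.174
```

```bash
python3 - <<'E'
from h import *
s=sense();goto(.5334,-.0855,.0575,194.5,s); np.save('pics/w8s.npy',s,allow_pickle=True)
save('wrist','w8');save('scene','s8');g=load('s8');cv2.imwrite('pics/s8z.png',cv2.resize(g['img'][130:220,250:390],(800,514),interpolation=cv2.INTER_CUBIC))
E
```

```text
t 8.2 pos [ 0.5405 -0.103   0.0565] yaw -165.35 down [ 2.e-04 -1.e-04 -1.e+00] F [-0.87  0.07 -2.46] op 0.174 q [ -10.8   20.3  -23.8   45.9   -0.  -115.4]
-> t [-0.001   0.0025  0.0188] turn 0.0026
```

View pics/w8.png

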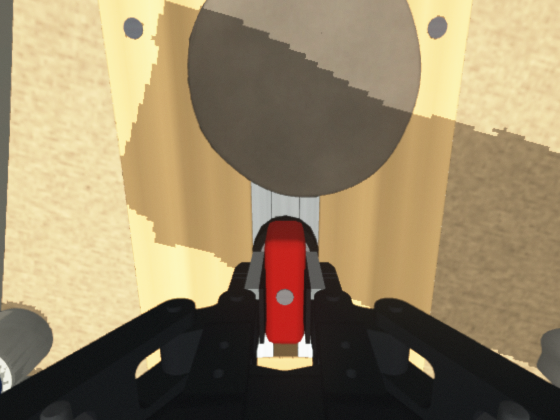

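View pics/s8z.png

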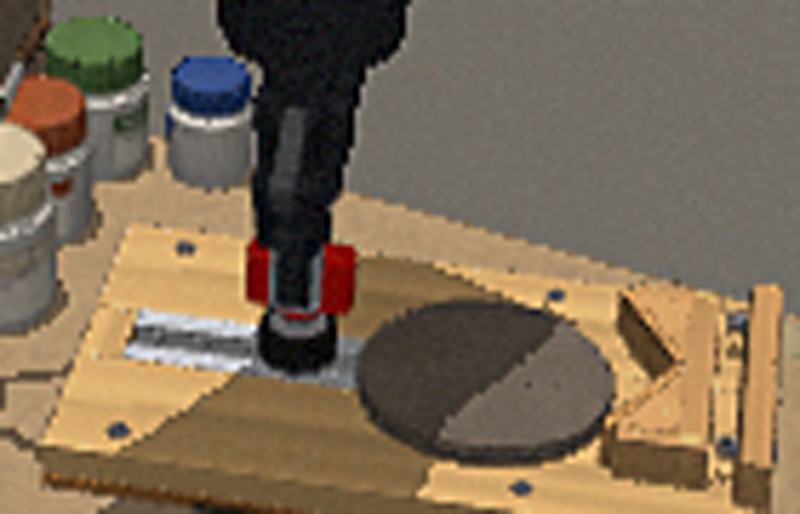

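Call:
arm_command(motion=[{"tx": 0, "ty": 0, "tz": -0.0015, "turn": 0}, {"tx": 0, "ty": 0, "tz": -0.003, "turn": 0}, {"tx": 0, "ty": 0, "tz": -0.0045, "turn": 0}, {"tx": 0, "ty": 0, "tz": -0.006, "turn": 0}, {"tx": 0, "ty": 0, "tz": -0.0075, "turn": 0}])

```text
time: 8.8
position: [0.5422, -0.1097, 0.0565]
eef_rot: [[0.0, -0.967, -0.254], [0.0, -0.254, 0.967], [-1.0, -0.0, -0.0]]
ft_force: [0.5, -0.3, -1.7]
opening: 0.176
```

Call:
arm_command(motion=[{"tx": 0, "ty": 0, "tz": -0.001, "turn": 0}, {"tx": 0, "ty": 0, "tz": -0.002, "turn": 0}, {"tx": 0, "ty": 0, "tz": -0.003, "turn": 0}, {"tx": 0, "ty": 0, "tz": -0.004, "turn": 0}, {"tx": 0, "ty": 0, "tz": -0.005, "turn": 0}])

```text
time: 9.3
position: [0.5435, -0.1145, 0.0565]
eef_rot: [[-0.0, -0.967, -0.254], [0.0, -0.254, 0.967], [-1.0, -0.0, 0.0]]
ft_force: [-0.7, 0.4, -1.6]
opening: 0.171
```

Call:
arm_command(motion=[{"tx": 0, "ty": 0, "tz": -0.001, "turn": 0}, {"tx": 0, "ty": 0, "tz": -0.002, "turn": 0}, {"tx": 0, "ty": 0, "tz": -0.003, "turn": 0}, {"tx": 0, "ty": 0, "tz": -0.004, "turn": 0}, {"tx": 0, "ty": 0, "tz": -0.005, "turn": 0}])

```text
time: 9.8
position: [0.5447, -0.1193, 0.0565]
eef_rot: [[-0.0, -0.967, -0.254], [0.0, -0.254, 0.967], [-1.0, 0.0, 0.0]]
ft_force: [-0.3, 1.6, -1.8]
opening: 0.179
```

```bash
python3 - <<'E'
from h import *
s=sense();goto(.5334,-.0855,.0575,194.5,s); np.save('pics/w9s.npy',s,allow_pickle=True)
save('wrist','w9');save('scene','s9');g=load('s9');cv2.imwrite('pics/s9z.png',cv2.resize(g['img'][130:220,250:390],(800,514),interpolation=cv2.INTER_CUBIC))
E
```

```text
t 9.8 pos [ 0.5447 -0.1193  0.0565] yaw -165.31 down [-1.e-04  2.e-04 -1.e+00] F [-0.34  1.57 -1.78] op 0.179 q [ -12.4   21.   -22.8   46.2    0.  -117. ]
-> t [-0.001   0.0024  0.0356] turn 0.0033
```

View pics/w9.png

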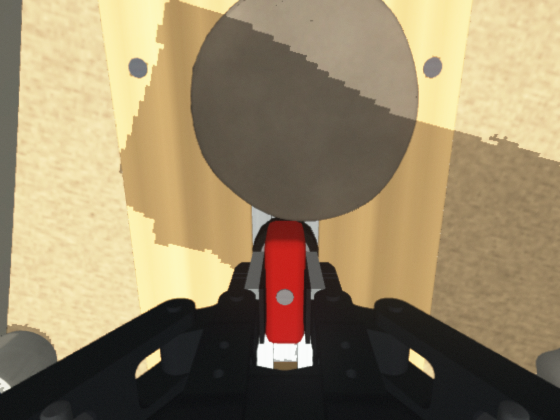

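View pics/s9z.png

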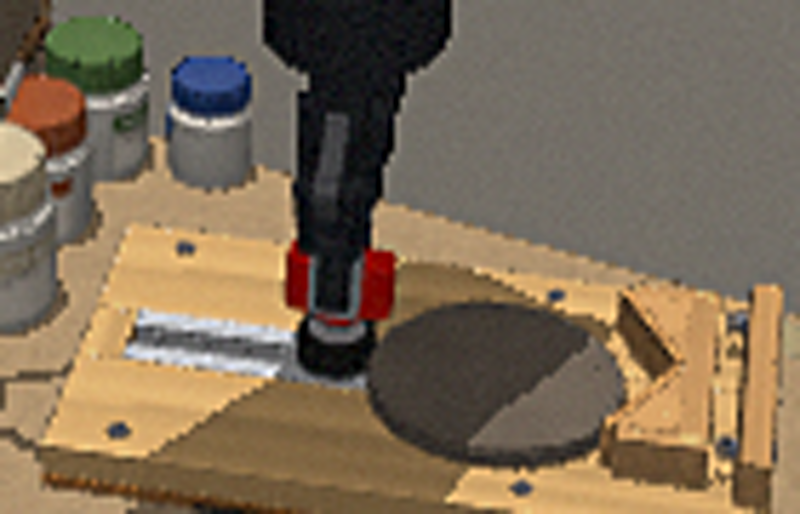

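Call:
arm_command(motion=[{"tx": 0, "ty": 0, "tz": -0.001, "turn": 0}, {"tx": 0, "ty": 0, "tz": -0.002, "turn": 0}, {"tx": 0, "ty": 0, "tz": -0.003, "turn": 0}, {"tx": 0, "ty": 0, "tz": -0.004, "turn": 0}, {"tx": 0, "ty": 0, "tz": -0.005, "turn": 0}])

```text
time: 10.4
position: [0.5461, -0.1242, 0.0565]
eef_rot: [[0.0, -0.967, -0.254], [0.0, -0.254, 0.967], [-1.0, -0.0, -0.0]]
ft_force: [-0.2, 1.3, -1.4]
opening: 0.182
```

Call:
arm_command(motion=[{"tx": 0, "ty": 0, "tz": -0.0006, "turn": 0}, {"tx": 0, "ty": 0, "tz": -0.0012, "turn": 0}, {"tx": 0, "ty": 0, "tz": -0.0018, "turn": 0}, {"tx": 0, "ty": 0, "tz": -0.0024, "turn": 0}, {"tx": 0, "ty": 0, "tz": -0.003, "turn": 0}])

```text
time: 10.9
position: [0.5468, -0.127, 0.0565]
eef_rot: [[0.0, -0.967, -0.254], [0.0, -0.254, 0.967], [-1.0, -0.0, 0.0]]
ft_force: [-0.3, 1.8, -2.2]
opening: 0.176
```

```bash
python3 - <<'E'
from h import *
s=sense();goto(.5334,-.0855,.0575,194.5,s); np.save('pics/w10s.npy',s,allow_pickle=True)
save('wrist','w10');save('scene','s10');g=load('s10');cv2.imwrite('pics/s10z.png',cv2.resize(g['img'][130:220,250:390],(800,514),interpolation=cv2.INTER_CUBIC))
E
```

```text
t 10.9 pos [ 0.5468 -0.127   0.0565] yaw -165.31 down [ 0.e+00  2.e-04 -1.e+00] F [-0.31  1.75 -2.18] op 0.176 q [ -13.1   21.3  -22.3   46.4    0.  -117.8]
-> t [-0.001   0.0024  0.0435] turn 0.0033
```

View pics/w10.png

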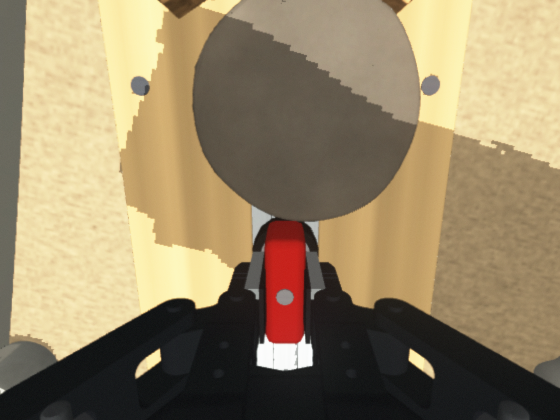

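View pics/s10z.png

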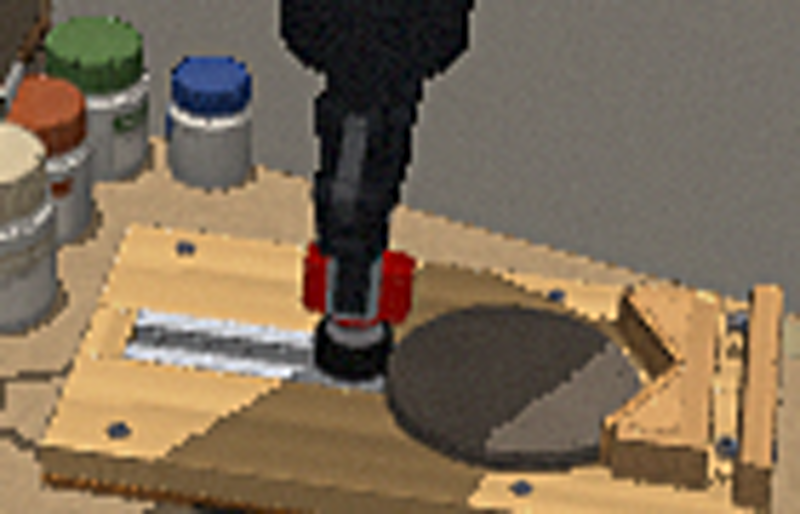

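Call:
arm_command(motion=[{"tx": 0, "ty": 0, "tz": -0.0005, "turn": 0}, {"tx": 0, "ty": 0, "tz": -0.001, "turn": 0}, {"tx": 0, "ty": 0, "tz": -0.0015, "turn": 0}, {"tx": 0, "ty": 0, "tz": -0.002, "turn": 0}, {"tx": 0, "ty": 0, "tz": -0.0025, "turn": 0}])

```text
time: 11.5
position: [0.5474, -0.1285, 0.0564]
eef_rot: [[-0.0, -0.967, -0.254], [0.002, -0.254, 0.967], [-1.0, -0.001, 0.002]]
ft_force: [-0.5, 6.8, -1.9]
opening: 0.174
```

```bash
python3 - <<'E'
from h import *
s=sense();goto(.5334,-.0855,.0575,194.5,s); np.save('pics/w11s.npy',s,allow_pickle=True)
save('wrist','w11')
E
```

```text
t 11.5 pos [ 0.5474 -0.1285  0.0564] yaw -165.28 down [-0.      0.0023 -1.    ] F [-0.53  6.79 -1.95] op 0.174 q [-1.33e+01  2.15e+01 -2.21e+01  4.65e+01  1.00e-01 -1.18e+02]
-> t [-0.001   0.0026  0.0451] turn 0.0038
```

View pics/w11.png

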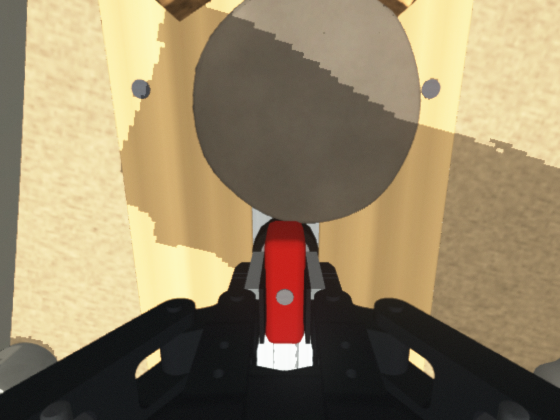

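Call:
arm_command(motion=[{"tx": 0, "ty": 0, "tz": 0, "turn": 0}, {"tx": 0, "ty": 0, "tz": 0, "turn": 0}, {"tx": 0, "ty": 0, "tz": 0, "turn": 0}, {"tx": 0, "ty": 0, "tz": 0, "turn": 0}, {"tx": 0, "ty": 0, "tz": 0, "turn": 0}])

```text
time: 12.05
position: [0.5474, -0.1284, 0.0564]
eef_rot: [[0.0, -0.967, -0.254], [0.002, -0.254, 0.967], [-1.0, -0.001, 0.002]]
ft_force: [0.1, 6.0, -2.5]
opening: 0.174
```

```bash
python3 - <<'E'
from h import *
s=sense();goto(.5334,-.0855,.0575,194.5,s); np.save('pics/w12s.npy',s,allow_pickle=True)
print(s['wrist_torque'])
save('wrist','w12');save('scene','s12')
cv2.imwrite('pics/w12z.png',cv2.resize(load('w12')['img'][0:240,120:460],(800,565),interpolation=cv2.INTER_CUBIC))
g=load('s12');cv2.imwrite('pics/s12z.png',cv2.resize(g['img'][150:220,310:390],(800,600),interpolation=cv2.INTER_CUBIC))
E
```

```text
t 12.05 pos [ 0.5474 -0.1284  0.0564] yaw -165.28 down [ 2.0e-04  2.3e-03 -1.0e+00] F [ 0.14  5.96 -2.5 ] op 0.174 q [-1.33e+01  2.15e+01 -2.21e+01  4.65e+01  1.00e-01 -1.18e+02]
-> t [-0.001   0.0027  0.0451] turn 0.0038
[ 1.55123589 -0.04367836 -0.02267428]
```

View pics/w12z.png

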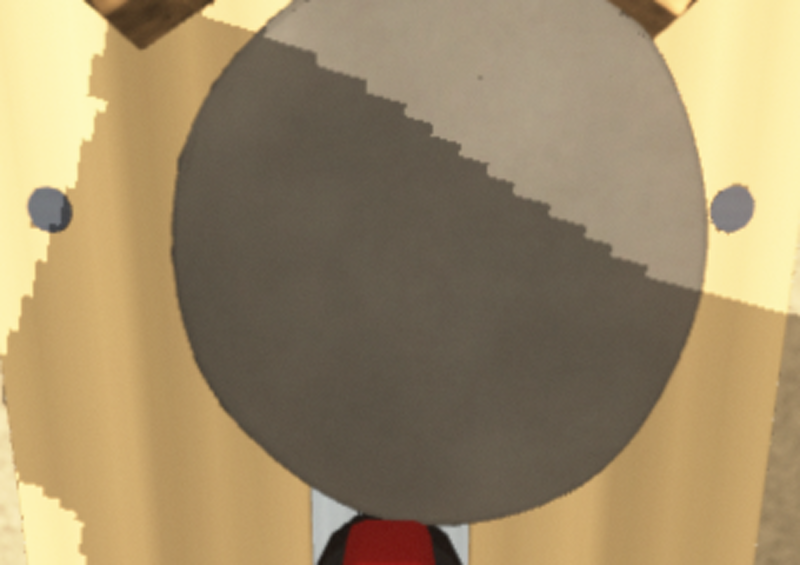

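View pics/s12z.png

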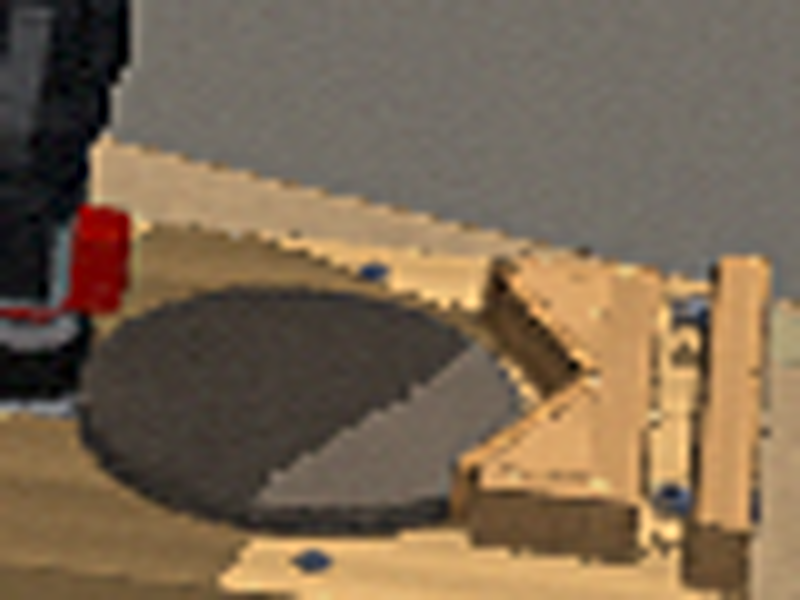

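Call:
arm_command(motion=[{"tx": 0, "ty": 0, "tz": -0.0001, "turn": 0}, {"tx": 0, "ty": 0, "tz": -0.0002, "turn": 0}, {"tx": 0, "ty": 0, "tz": -0.0003, "turn": 0}, {"tx": 0, "ty": 0, "tz": -0.0004, "turn": 0}, {"tx": 0, "ty": 0, "tz": -0.0005, "turn": 0}])

```text
time: 12.65
position: [0.5475, -0.1286, 0.0564]
eef_rot: [[0.0, -0.967, -0.254], [0.003, -0.254, 0.967], [-1.0, -0.001, 0.003]]
ft_force: [-0.2, 7.1, -2.1]
opening: 0.172
```

```bash
python3 - <<'E'
from h import *
s=sense();goto(.5334,-.0855,.0575,194.5,s); np.save('pics/w13s.npy',s,allow_pickle=True)
print(s['wrist_torque'])
save('wrist','w13')
a=load('w12')['img'];b=load('w13')['img'];
# compare disc edges along rows
import numpy as np
for r in (60,100,140): print(r,[ (i[r,180:205].sum(1)//3).tolist() for i in (a,b)],[ (i[r,410:428].sum(1)//3).tolist() for i in (a,b)])
E
```

```text
t 12.65 pos [ 0.5475 -0.1286  0.0564] yaw -165.27 down [ 1.0e-04  2.8e-03 -1.0e+00] F [-0.15  7.13 -2.14] op 0.172 q [ -13.3   21.5  -22.1   46.5    0.2 -118. ]
-> t [-0.001   0.0027  0.0453] turn 0.0039
[ 1.75921919  0.02904274 -0.00799027]
60 [[141, 138, 139, 139, 139, 138, 140, 142, 141, 142, 144, 144, 145, 147, 148, 147, 149, 148, 128, 99, 85, 86, 82, 85, 90], [140, 141, 139, 140, 140, 139, 140, 141, 140, 144, 143, 144, 146, 146, 146, 147, 150, 149, 129, 98, 87, 85, 85, 86, 90]] [[146, 145, 144, 141, 140, 172, 217, 220, 222, 224, 223, 223, 223, 223, 223, 222, 222, 221], [146, 145, 144, 141, 138, 164, 216, 222, 221, 223, 224, 224, 223, 224, 222, 222, 221, 221]]
100 [[142, 140, 140, 142, 140, 138, 140, 139, 138, 139, 140, 141, 126, 91, 75, 79, 83, 83, 83, 84, 82, 84, 82, 83, 81], [141, 141, 140, 139, 139, 139, 139, 139, 141, 140, 140, 141, 128, 97, 75, 80, 81, 82, 82, 83, 81, 84, 83, 83, 83]] [[148, 147, 147, 148, 145, 145, 145, 145, 139, 132, 151, 200, 220, 221, 220, 220, 218, 218], [147, 147, 146, 147, 148, 146, 146, 145, 140, 135, 136, 181, 218, 220, 220, 218, 218, 218]]
140 [[146, 143, 140, 142, 141, 141, 140, 141, 139, 139, 139, 141, 141, 142, 141, 141, 143, 141, 123, 82, 73, 74, 76, 77, 78], [145, 144, 140, 141, 141, 141, 142, 140, 140, 138, 138, 139, 141, 142, 143, 142, 143, 142, 119, 77, 72, 74, 76, 77, 80]] [[86, 82, 80, 114, 146, 153, 152, 153, 152, 151, 151, 148, 149, 150, 148, 149, 147, 148], [85, 84, 83, 106, 140, 153, 153, 152, 151, 151, 150, 150, 150, 149, 150, 148, 150, 148]]
```

The disc has wedged against the near jaw face: its centre is about 9 mm off the slot line and it isn't sliding along the cork. Forcing it would drive the jaw back. I'll back off, lift the stop out, nudge the disc sideways to centre it, and try again.

Call:
arm_command(motion=[{"tx": 0, "ty": 0, "tz": 0.001, "turn": 0}, {"tx": 0, "ty": 0, "tz": 0.003, "turn": 0}, {"tx": 0, "ty": 0, "tz": 0.006, "turn": 0}, {"tx": 0, "ty": 0, "tz": 0.008, "turn": 0}, {"tx": 0, "ty": 0, "tz": 0.008, "turn": 0}])

```text
time: 13.2
position: [0.5455, -0.1225, 0.0566]
eef_rot: [[0.0, -0.967, -0.254], [-0.001, -0.254, 0.967], [-1.0, 0.0, -0.001]]
ft_force: [-0.3, -0.3, -1.3]
opening: 0.176
```

```bash
cat >> h.py <<'E'
Bu=np.array([np.cos(np.radians(14.6)),np.sin(np.radians(14.6))]);Bv=np.array([-Bu[1],Bu[0]])
E
python3 - <<'E'
from h import *
s=sense();goto(.5334,-.0855,.0575,194.5,s); np.save('pics/w14s.npy',s,allow_pickle=True)
save('wrist','w14');save('scene','s14')
g=load('w14');T=pose(s)
from numpy.linalg import inv
def rel(px,z):
    w=onz(g,px,z,T);return ((np.c_[w,np.ones(len(w))]@inv(T).T)[:,:3]*1000).round(1)
i=g['img']
cv2.imwrite('pics/w14z.png',cv2.resize(i[0:260,90:470],(800,547),interpolation=cv2.INTER_CUBIC))
E
```

```text
t 13.2 pos [ 0.5455 -0.1225  0.0566] yaw -165.32 down [ 1.e-04 -1.e-03 -1.e+00] F [-0.34 -0.35 -1.35] op 0.176 q [-1.260e+01  2.110e+01 -2.260e+01  4.630e+01 -1.000e-01 -1.173e+02]
-> t [-0.0009  0.0023  0.0388] turn 0.0032
```

View pics/w14z.png

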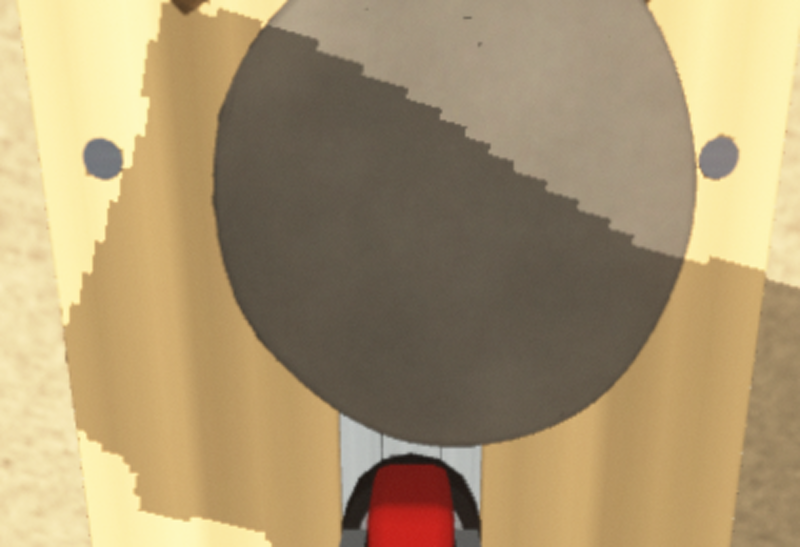

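```bash
python3 - <<'E'
from h import *
from numpy.linalg import inv
g=load('w14');s=load('w14s');T=pose(s);k=800/380
def rel(px,z):
    px=np.array(px,float)/k+[90,0]
    w=onz(g,px,z,T);return ((np.c_[w,np.ones(len(w))]@inv(T).T)[:,:3]*1000).round(1)
# fit circle to top-face edge points, silhouettes
P=[(216,130),(213,190),(222,255),(255,330),(310,390),(385,433),(470,445),(560,425),(640,350),(680,270),(695,190),(690,130),(672,60)]
for z in(.031,.037):
    t=rel(P,z);A=np.c_[2*t[:,1:],np.ones(len(t))];c=np.linalg.lstsq(A,(t[:,1:]**2).sum(1),rcond=None)[0]
    print(z,c[:2],np.sqrt(c[2]+(c[:2]**2).sum()))
print(rel([(382,445),(441,445),(341,440),(482,450),(103,159),(718,157)],.024))
print(rel([(410,455)],.0128+.029))
E
```

```text
0.031 [ 11.00808457 -75.48204821] 53.52837544944315
0.037 [ 10.66087016 -75.27874595] 51.619636627743965
[[ 32.6  -6.1 -19.7]
 [ 32.6   8.9 -19.7]
 [ 32.6 -16.4 -21. ]
 [ 32.6  19.4 -18.4]
 [ 32.7 -68.6 -87. ]
 [ 32.7  70.7 -87.6]]
[[ 14.9   1.  -22.4]]
```

Call:
arm_command(motion=[{"tx": -0.004, "ty": 0, "tz": 0, "turn": 0}, {"tx": -0.01, "ty": 0, "tz": 0, "turn": 0}, {"tx": -0.018, "ty": 0, "tz": 0, "turn": 0}, {"tx": -0.025, "ty": 0, "tz": 0, "turn": 0}, {"tx": -0.027, "ty": 0, "tz": 0, "turn": 0}])

```text
time: 13.8
position: [0.5464, -0.1225, 0.0849]
eef_rot: [[0.002, -0.967, -0.253], [-0.001, -0.253, 0.967], [-1.0, -0.002, -0.001]]
ft_force: [0.2, 0.8, -1.9]
opening: 0.174
```

Call:
arm_command(motion=[{"tx": 0, "ty": 0.015, "tz": 0, "turn": 0}, {"tx": 0, "ty": 0.035, "tz": 0, "turn": 0}, {"tx": 0, "ty": 0.055, "tz": -0.01, "turn": 0}, {"tx": 0, "ty": 0.075, "tz": -0.03, "turn": 0}, {"tx": 0, "ty": 0.084, "tz": -0.05, "turn": 0}])

```text
time: 14.3
position: [0.4752, -0.1923, 0.0836]
eef_rot: [[-0.001, -0.967, -0.254], [0.0, -0.254, 0.967], [-1.0, 0.001, 0.0]]
ft_force: [0.2, -0.2, -1.2]
opening: 0.174
```

Call:
arm_command(motion=[{"tx": 0, "ty": 0, "tz": -0.015, "turn": 0}, {"tx": 0, "ty": 0, "tz": -0.024, "turn": 0}, {"tx": 0.004, "ty": 0, "tz": -0.024, "turn": 0}, {"tx": 0.009, "ty": 0, "tz": -0.024, "turn": 0}, {"tx": 0.0115, "ty": 0, "tz": -0.024, "turn": 0}])

```text
time: 14.8
position: [0.4826, -0.2141, 0.071]
eef_rot: [[-0.001, -0.967, -0.254], [0.001, -0.254, 0.967], [-1.0, 0.001, 0.001]]
ft_force: [-0.7, 0.4, -1.9]
opening: 0.172
```

```bash
python3 - <<'E'
from h import *
s=sense();goto(.5334,-.0855,.0575,194.5,s); np.save('pics/w15s.npy',s,allow_pickle=True)
save('wrist','w15');save('scene','s15');g=load('s15');cv2.imwrite('pics/s15z.png',cv2.resize(g['img'][130:250,250:410],(800,600),interpolation=cv2.INTER_CUBIC))
E
```

```text
t 14.8 pos [ 0.4826 -0.2141  0.071 ] yaw -165.26 down [-0.0014  0.001  -1.    ] F [-0.72  0.39 -1.95] op 0.172 q [ -23.9   17.3  -25.9   46.9    0.  -128.7]
-> t [ 0.0135 -0.0819  0.1114] turn 0.0042
```

View pics/w15.png

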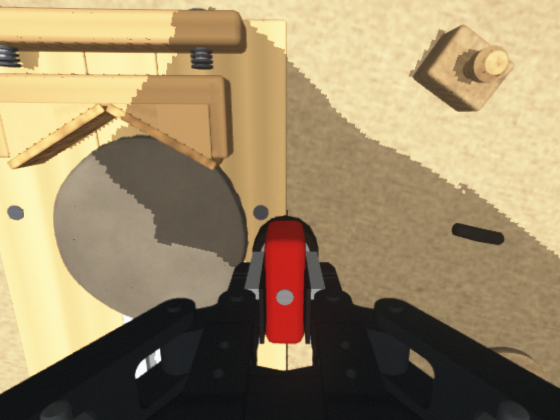

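View pics/s15z.png

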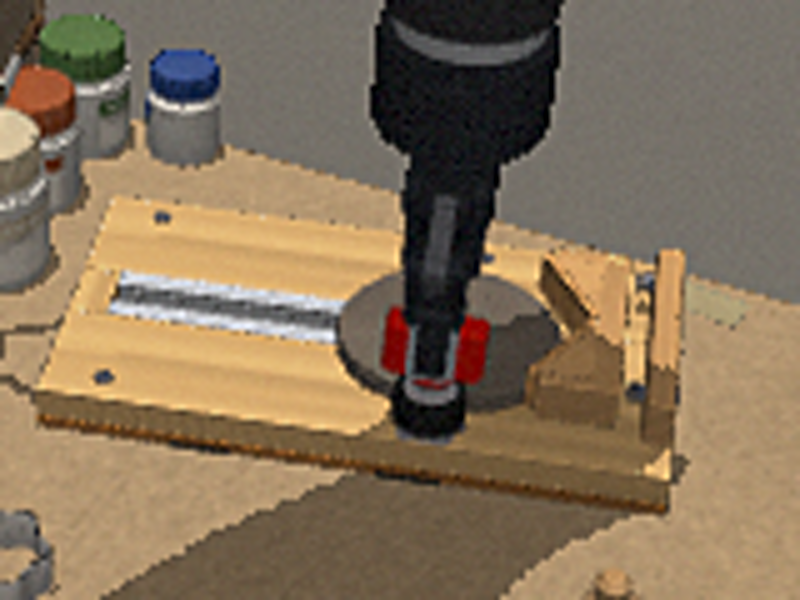

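Call:
arm_command(motion=[{"tx": 0, "ty": -0.003, "tz": 0, "turn": 0}, {"tx": 0, "ty": -0.007, "tz": 0, "turn": 0}, {"tx": 0, "ty": -0.0105, "tz": 0, "turn": 0}, {"tx": 0, "ty": -0.013, "tz": 0, "turn": 0}, {"tx": 0, "ty": -0.0145, "tz": 0, "turn": 0}])

```text
time: 15.4
position: [0.4975, -0.2114, 0.0721]
eef_rot: [[0.0, -0.967, -0.254], [-0.0, -0.254, 0.967], [-1.0, -0.0, -0.0]]
ft_force: [0.1, -0.0, -1.5]
opening: 0.173
```

Call:
arm_command(motion=[{"tx": 0, "ty": -0.001, "tz": 0, "turn": 0}, {"tx": 0, "ty": -0.002, "tz": 0, "turn": 0}, {"tx": 0, "ty": -0.003, "tz": 0, "turn": 0}, {"tx": 0, "ty": -0.004, "tz": 0, "turn": 0}, {"tx": 0, "ty": -0.005, "tz": 0, "turn": 0}])

```text
time: 15.9
position: [0.5016, -0.2101, 0.0719]
eef_rot: [[-0.001, -0.967, -0.253], [0.0, -0.253, 0.967], [-1.0, 0.0, 0.0]]
ft_force: [-2.5, -0.1, -2.0]
opening: 0.172
```

```bash
python3 - <<'E'
from h import *
s=sense();goto(.5334,-.0855,.0575,194.5,s); np.save('pics/w16s.npy',s,allow_pickle=True)
save('wrist','w16')
E
```

```text
t 15.9 pos [ 0.5016 -0.2101  0.0719] yaw -165.32 down [-5.e-04  1.e-04 -1.e+00] F [-2.48 -0.09 -1.97] op 0.172 q [ -22.7   18.8  -23.7   47.6   -0.  -127.4]
-> t [ 0.0144 -0.0624  0.1125] turn 0.0031
```

View pics/w16.png

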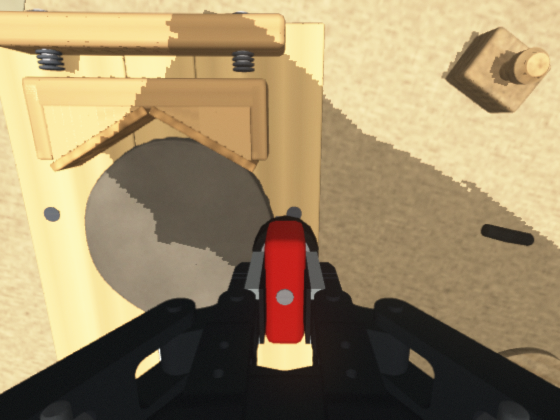

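Call:
arm_command(motion=[{"tx": 0, "ty": -0.0009, "tz": 0, "turn": 0}, {"tx": 0, "ty": -0.0018, "tz": 0, "turn": 0}, {"tx": 0, "ty": -0.0027, "tz": 0, "turn": 0}, {"tx": 0, "ty": -0.0036, "tz": 0, "turn": 0}, {"tx": 0, "ty": -0.0045, "tz": 0, "turn": 0}])

```text
time: 16.45
position: [0.5063, -0.209, 0.072]
eef_rot: [[0.0, -0.967, -0.254], [0.0, -0.254, 0.967], [-1.0, -0.0, -0.0]]
ft_force: [-2.2, -1.7, -1.8]
opening: 0.17
```

```bash
python3 - <<'E'
from h import *
s=sense();goto(.5334,-.0855,.0575,194.5,s); np.save('pics/w17s.npy',s,allow_pickle=True)
save('wrist','w17')
cv2.imwrite('pics/w17z.png',cv2.resize(load('w17')['img'][0:240,0:320],(800,600),interpolation=cv2.INTER_CUBIC))
E
```

```text
t 16.45 pos [ 0.5063 -0.209   0.072 ] yaw -165.31 down [ 1.e-04  0.e+00 -1.e+00] F [-2.18 -1.72 -1.75] op 0.17 q [ -22.4   19.1  -23.2   47.7    0.  -127.1]
-> t [ 0.0145 -0.0575  0.1126] turn 0.0033
```

View pics/w17z.png

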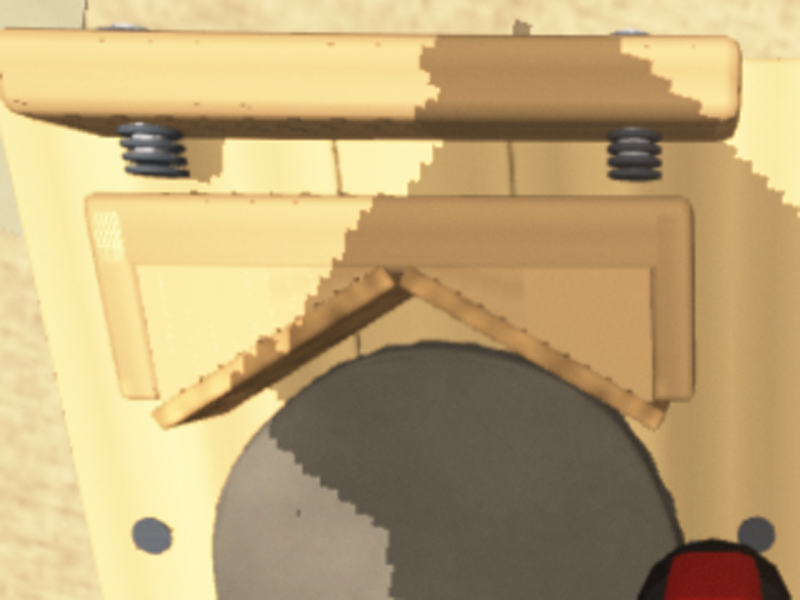

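```bash
python3 - <<'E'
from h import *
from numpy.linalg import inv
g=load('w17');s=load('w17s');T=pose(s);k=2.5
def rel(px,z):
    px=np.array(px,float)/k
    w=onz(g,px,z,T);return ((np.c_[w,np.ones(len(w))]@inv(T).T)[:,:3]*1000)
P=[(213,540),(220,490),(240,455),(285,405),(330,372),(430,343),(500,350),(560,372),(610,408),(650,455),(672,500),(680,530)]
for z in(.031,.034,.037):
    t=rel(P,z);A=np.c_[2*t[:,1:],np.ones(len(t))];c=np.linalg.lstsq(A,(t[:,1:]**2).sum(1),rcond=None)[0]
    print(z,c[:2],np.sqrt(c[2]+(c[:2]**2).sum()))
t=rel([(152,535),(757,535)],.024);print(t,t.mean(0))
t=rel([(400,290)],.047);print('corner',t)
t=rel([(160,425),(660,427)],.047);print('tips',t,t.mean(0))
E
```

```text
0.031 [-57.18430343  -4.3829961 ] 53.413639988642885
0.034 [-56.23343268  -5.45318196] 52.53671740738408
0.037 [-55.28256194  -6.52336782] 51.659794826124795
[[  48.00265958 -128.0861646   -13.68992275]
 [  47.9916503    11.61949673  -13.7510342 ]] [ 47.99715494 -58.23333394 -13.72047847]
corner [[ 24.99741787 -57.81194222 -68.63784145]]
tips [[  25.00115066 -106.94077029  -42.8961524 ]
 [  24.99345066   -9.24024656  -42.7774764 ]] [ 24.99730066 -58.09050843 -42.8368144 ]
```

Call:
arm_command(motion=[{"tx": 0, "ty": -0.0003, "tz": 0, "turn": 0}, {"tx": 0, "ty": -0.0007, "tz": 0, "turn": 0}, {"tx": 0, "ty": -0.001, "tz": 0, "turn": 0}, {"tx": 0, "ty": -0.001, "tz": 0, "turn": 0}, {"tx": 0, "ty": -0.001, "tz": 0, "turn": 0}])

```text
time: 17.0
position: [0.5072, -0.2088, 0.072]
eef_rot: [[0.0, -0.967, -0.254], [0.0, -0.254, 0.967], [-1.0, -0.0, 0.0]]
ft_force: [-1.8, 0.2, -2.6]
opening: 0.174
```

Call:
arm_command(motion=[{"tx": 0, "ty": 0.004, "tz": 0, "turn": 0}, {"tx": -0.004, "ty": 0.015, "tz": 0, "turn": 0}, {"tx": -0.012, "ty": 0.024, "tz": 0.01, "turn": 0}, {"tx": -0.012, "ty": 0.024, "tz": 0.035, "turn": 0}, {"tx": -0.012, "ty": 0.015, "tz": 0.06, "turn": 0}])

```text
time: 17.5
position: [0.476, -0.1547, 0.0845]
eef_rot: [[0.0, -0.968, -0.251], [-0.0, -0.251, 0.968], [-1.0, -0.0, -0.0]]
ft_force: [0.4, 0.2, -2.2]
opening: 0.177
```

```bash
python3 - <<'E'
from h import *
s=sense();goto(.5440,-.117,.085,194.7,s)
E
```

```text
t 17.5 pos [ 0.476  -0.1547  0.0845] yaw -165.45 down [ 2.e-04 -1.e-04 -1.e+00] F [ 0.44  0.18 -2.19] op 0.177 q [ -18.    13.8  -28.7   47.5   -0.  -122.5]
-> t [-0.0005 -0.0753  0.0194] turn -0.0027
```

Call:
arm_command(motion=[{"tx": 0, "ty": -0.019, "tz": 0.019, "turn": -0.0027}, {"tx": 0, "ty": -0.038, "tz": 0.0194, "turn": -0.0027}, {"tx": 0, "ty": -0.056, "tz": 0.0194, "turn": -0.0027}, {"tx": 0, "ty": -0.071, "tz": 0.0194, "turn": -0.0027}, {"tx": 0, "ty": -0.0753, "tz": 0.0194, "turn": -0.0027}])

```text
time: 18.0
position: [0.5467, -0.1166, 0.0846]
eef_rot: [[0.002, -0.966, -0.257], [-0.0, -0.257, 0.966], [-1.0, -0.002, -0.001]]
ft_force: [0.5, -0.1, -1.6]
opening: 0.178
```

Call:
arm_command(motion=[{"tx": 0.005, "ty": 0, "tz": 0, "turn": 0}, {"tx": 0.01, "ty": 0, "tz": 0, "turn": 0}, {"tx": 0.012, "ty": 0, "tz": 0, "turn": 0}, {"tx": 0.012, "ty": 0, "tz": 0, "turn": 0}, {"tx": 0.012, "ty": 0, "tz": 0, "turn": 0}])

```text
time: 18.5
position: [0.5449, -0.1168, 0.0719]
eef_rot: [[-0.0, -0.967, -0.256], [0.0, -0.256, 0.967], [-1.0, 0.0, 0.0]]
ft_force: [-1.0, 0.2, -2.5]
opening: 0.177
```

```bash
python3 - <<'E'
from h import *
s=sense();goto(.5440,-.117,.0725,194.7,s); np.save('pics/w18s.npy',s,allow_pickle=True)
save('wrist','w18')
cv2.imwrite('pics/w18z.png',cv2.resize(load('w18')['img'][0:260,90:470],(800,547),interpolation=cv2.INTER_CUBIC))
E
```

```text
t 18.5 pos [ 0.5449 -0.1168  0.0719] yaw -165.18 down [-4.e-04  0.e+00 -1.e+00] F [-1.01  0.16 -2.55] op 0.177 q [ -12.1   20.   -21.8   48.1   -0.  -116.9]
-> t [-0.0006  0.001   0.0001] turn 0.0021
```

View pics/w18z.png

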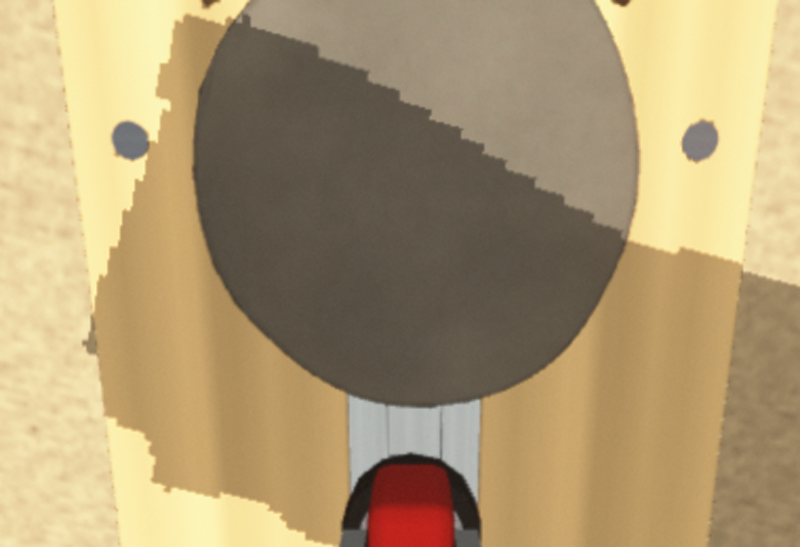

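The disc is now centred: the middle of its left and right edges is at crop x 416, against 415 for the screws and 414 for the slot. I'll re-insert with a 0.8 mm correction.

Call:
arm_command(motion=[{"tx": 0, "ty": 0.0008, "tz": 0, "turn": 0}, {"tx": 0.001, "ty": 0.0008, "tz": 0, "turn": 0}, {"tx": 0.003, "ty": 0.0008, "tz": 0, "turn": 0}, {"tx": 0.005, "ty": 0.0008, "tz": 0, "turn": 0}, {"tx": 0.007, "ty": 0.0008, "tz": 0, "turn": 0}])

```text
time: 19.05
position: [0.5445, -0.1168, 0.0647]
eef_rot: [[-0.0, -0.967, -0.256], [0.0, -0.256, 0.967], [-1.0, 0.0, 0.0]]
ft_force: [-0.3, -0.8, -2.4]
opening: 0.173
```

Call:
arm_command(motion=[{"tx": 0.002, "ty": 0, "tz": 0, "turn": 0}, {"tx": 0.004, "ty": 0, "tz": 0, "turn": 0}, {"tx": 0.006, "ty": 0, "tz": 0, "turn": 0}, {"tx": 0.0079, "ty": 0, "tz": 0, "turn": 0}, {"tx": 0.0079, "ty": 0, "tz": 0, "turn": 0}])

```text
time: 19.55
position: [0.5444, -0.1168, 0.0568]
eef_rot: [[-0.0, -0.967, -0.256], [0.0, -0.256, 0.967], [-1.0, 0.0, 0.0]]
ft_force: [0.5, 0.3, -1.9]
opening: 0.176
```

```bash
python3 - <<'E'
from h import *
s=sense();goto(.5490,-.134,.0565,194.7,s); np.save('pics/w19s.npy',s,allow_pickle=True)
save('wrist','w19')
cv2.imwrite('pics/w19z.png',cv2.resize(load('w19')['img'][0:260,90:470],(800,547),interpolation=cv2.INTER_CUBIC))
E
```

```text
t 19.55 pos [ 0.5444 -0.1168  0.0568] yaw -165.16 down [-5.e-04  1.e-04 -1.e+00] F [ 0.5   0.33 -1.9 ] op 0.176 q [ -12.1   20.9  -22.9   46.3    0.  -117. ]
-> t [ 0.0003 -0.0001 -0.0178] turn 0.0024
```

View pics/w19z.png

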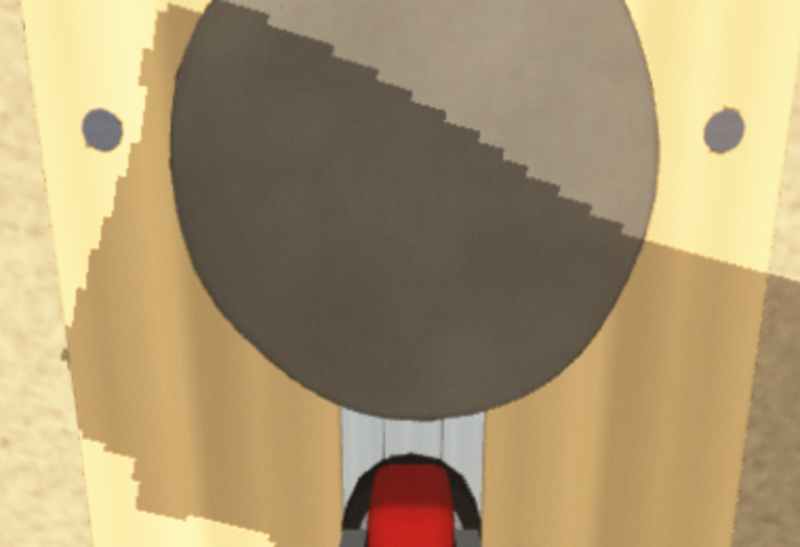

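Call:
arm_command(motion=[{"tx": 0, "ty": 0, "tz": -0.0014, "turn": 0}, {"tx": 0, "ty": 0, "tz": -0.0028, "turn": 0}, {"tx": 0, "ty": 0, "tz": -0.0042, "turn": 0}, {"tx": 0, "ty": 0, "tz": -0.0056, "turn": 0}, {"tx": 0, "ty": 0, "tz": -0.007, "turn": 0}])

```text
time: 20.1
position: [0.5465, -0.1238, 0.0571]
eef_rot: [[0.0, -0.967, -0.256], [-0.0, -0.256, 0.967], [-1.0, -0.0, -0.0]]
ft_force: [-0.1, 1.2, -1.6]
opening: 0.176
```

Call:
arm_command(motion=[{"tx": 0, "ty": 0, "tz": -0.0007, "turn": 0}, {"tx": 0, "ty": 0, "tz": -0.0014, "turn": 0}, {"tx": 0, "ty": 0, "tz": -0.0021, "turn": 0}, {"tx": 0, "ty": 0, "tz": -0.0028, "turn": 0}, {"tx": 0, "ty": 0, "tz": -0.0035, "turn": 0}])

```text
time: 20.6
position: [0.5473, -0.127, 0.0571]
eef_rot: [[0.0, -0.967, -0.256], [0.0, -0.256, 0.967], [-1.0, -0.0, 0.0]]
ft_force: [-0.1, 1.3, -1.6]
opening: 0.174
```

Call:
arm_command(motion=[{"tx": 0, "ty": 0, "tz": -0.0005, "turn": 0}, {"tx": 0, "ty": 0, "tz": -0.001, "turn": 0}, {"tx": 0, "ty": 0, "tz": -0.0015, "turn": 0}, {"tx": 0, "ty": 0, "tz": -0.002, "turn": 0}, {"tx": 0, "ty": 0, "tz": -0.0025, "turn": 0}])

```text
time: 21.1
position: [0.5479, -0.1293, 0.0571]
eef_rot: [[-0.0, -0.967, -0.256], [0.0, -0.256, 0.967], [-1.0, 0.0, 0.0]]
ft_force: [-1.5, 1.7, -1.0]
opening: 0.178
```

```bash
python3 - <<'E'
from h import *
s=sense();goto(.5490,-.134,.0565,194.7,s)
E
```

```text
t 21.1 pos [ 0.5479 -0.1293  0.0571] yaw -165.15 down [-1.e-04  2.e-04 -1.e+00] F [-1.49  1.69 -1.02] op 0.178 q [ -13.3   21.5  -22.    46.6    0.  -118.1]
-> t [ 0.0006  0.0001 -0.0048] turn 0.0026
```

Call:
arm_command(motion=[{"tx": 0, "ty": 0, "tz": -0.0003, "turn": 0}, {"tx": 0, "ty": 0, "tz": -0.0006, "turn": 0}, {"tx": 0, "ty": 0, "tz": -0.0009, "turn": 0}, {"tx": 0, "ty": 0, "tz": -0.0012, "turn": 0}, {"tx": 0, "ty": 0, "tz": -0.0015, "turn": 0}])

```text
time: 21.6
position: [0.5483, -0.1309, 0.0571]
eef_rot: [[-0.0, -0.967, -0.256], [-0.0, -0.256, 0.967], [-1.0, 0.0, 0.0]]
ft_force: [-0.4, 1.4, -1.3]
opening: 0.174
```

Call:
arm_command(motion=[{"tx": 0, "ty": 0, "tz": -0.0003, "turn": 0}, {"tx": 0, "ty": 0, "tz": -0.0006, "turn": 0}, {"tx": 0, "ty": 0, "tz": -0.0009, "turn": 0}, {"tx": 0, "ty": 0, "tz": -0.0012, "turn": 0}, {"tx": 0, "ty": 0, "tz": -0.0015, "turn": 0}])

```text
time: 22.1
position: [0.5485, -0.1319, 0.0571]
eef_rot: [[-0.0, -0.967, -0.256], [0.001, -0.256, 0.967], [-1.0, 0.0, 0.001]]
ft_force: [-1.0, 3.8, 0.5]
opening: 0.176
```

```bash
python3 - <<'E'
from h import *
s=sense();goto(.5490,-.134,.0565,194.7,s);print(s['wrist_torque'])
E
```

```text
t 22.1 pos [ 0.5485 -0.1319  0.0571] yaw -165.15 down [-3.e-04  1.e-03 -1.e+00] F [-0.96  3.79  0.47] op 0.176 q [-1.360e+01  2.160e+01 -2.180e+01  4.660e+01  1.000e-01 -1.184e+02]
-> t [ 0.0006  0.0001 -0.0021] turn 0.0026
[ 1.02562138  0.28148699 -0.0224699 ]
```

```bash
python3 - <<'E'
from h import *
save('wrist','w20');save('scene','s20')
cv2.imwrite('pics/w20z.png',cv2.resize(load('w20')['img'][0:260,90:470],(800,547),interpolation=cv2.INTER_CUBIC))
g=load('s20');cv2.imwrite('pics/s20z.png',cv2.resize(g['img'][150:220,310:390],(800,600),interpolation=cv2.INTER_CUBIC))
E
```

```text
(no output)
```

View pics/w20z.png

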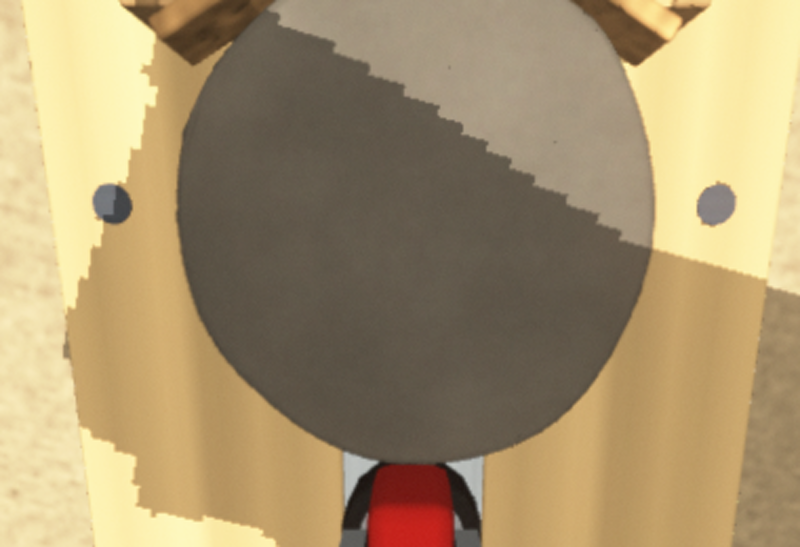

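View pics/s20z.png

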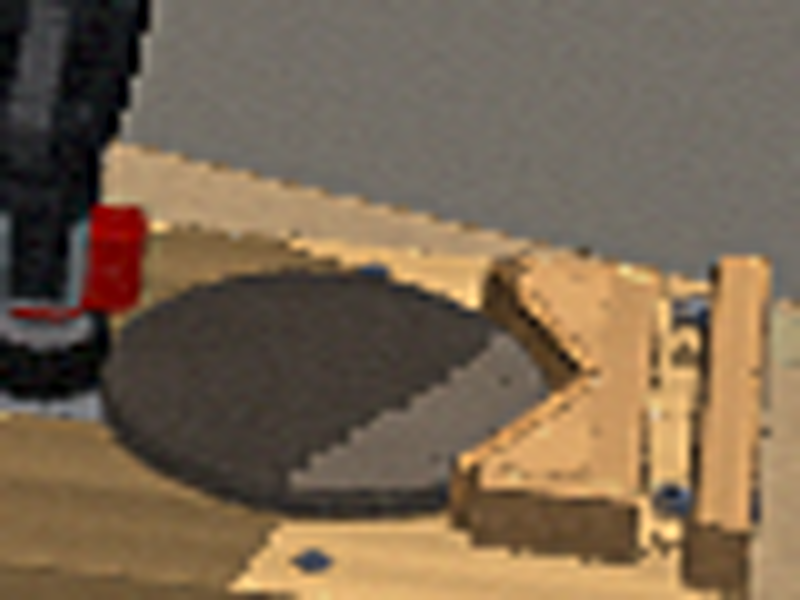

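Call:
arm_command(motion=[{"tx": 0, "ty": 0, "tz": -0.0002, "turn": 0}, {"tx": 0, "ty": 0, "tz": -0.0004, "turn": 0}, {"tx": 0, "ty": 0, "tz": -0.0006, "turn": 0}, {"tx": 0, "ty": 0, "tz": -0.0008, "turn": 0}, {"tx": 0, "ty": 0, "tz": -0.0008, "turn": 0}])

```text
time: 22.7
position: [0.5486, -0.1322, 0.057]
eef_rot: [[-0.0, -0.967, -0.257], [0.002, -0.257, 0.967], [-1.0, -0.0, 0.002]]
ft_force: [-1.1, 5.8, 0.3]
opening: 0.173
```

```bash
python3 - <<'E'
from h import *
for _ in range(1):
    s=sense();goto(.5490,-.134,.0565,194.7,s);print(s['wrist_torque'])
E
```

```text
t 22.7 pos [ 0.5486 -0.1322  0.057 ] yaw -165.14 down [-5.0e-04  1.8e-03 -1.0e+00] F [-1.09  5.78  0.26] op 0.173 q [-1.360e+01  2.160e+01 -2.170e+01  4.670e+01  1.000e-01 -1.185e+02]
-> t [ 0.0005  0.     -0.0018] turn 0.0028
[1.50233907 0.40635078 0.05957763]
```

The disc is seated on both faces at about 6 N, so the jaw is just giving. Next I press down in small steps, watching the vertical force.

Call:
arm_command(motion=[{"tx": 0.0005, "ty": 0, "tz": 0, "turn": 0}, {"tx": 0.001, "ty": 0, "tz": 0, "turn": 0}, {"tx": 0.0015, "ty": 0, "tz": 0, "turn": 0}, {"tx": 0.002, "ty": 0, "tz": 0, "turn": 0}, {"tx": 0.002, "ty": 0, "tz": 0, "turn": 0}])

```text
time: 23.2
position: [0.5486, -0.1323, 0.0556]
eef_rot: [[-0.0, -0.967, -0.257], [0.002, -0.257, 0.967], [-1.0, -0.0, 0.002]]
ft_force: [-4.3, 6.6, 6.0]
opening: 0.175
```

Call:
arm_command(motion=[{"tx": 0.0005, "ty": 0, "tz": 0, "turn": 0}, {"tx": 0.001, "ty": 0, "tz": 0, "turn": 0}, {"tx": 0.0015, "ty": 0, "tz": 0, "turn": 0}, {"tx": 0.0015, "ty": 0, "tz": 0, "turn": 0}, {"tx": 0.0015, "ty": 0, "tz": 0, "turn": 0}])

```text
time: 23.7
position: [0.5487, -0.1323, 0.0545]
eef_rot: [[0.0, -0.967, -0.256], [0.002, -0.256, 0.967], [-1.0, -0.0, 0.002]]
ft_force: [-6.1, 6.7, 9.2]
opening: 0.175
```

```bash
python3 - <<'E'
from h import *
s=sense();goto(.5490,-.134,.0565,194.7,s);print(s['wrist_torque'])
E
```

```text
t 23.7 pos [ 0.5487 -0.1323  0.0545] yaw -165.14 down [ 0.      0.0017 -1.    ] F [-6.07  6.7   9.17] op 0.175 q [-1.360e+01  2.180e+01 -2.190e+01  4.630e+01  1.000e-01 -1.185e+02]
-> t [-0.002   0.0001 -0.0018] turn 0.0028
[ 1.569175    1.0830626  -0.00273255]
```

Call:
arm_command(motion=[{"tx": 0.0005, "ty": 0.0003, "tz": 0, "turn": 0}, {"tx": 0.001, "ty": 0.0006, "tz": 0, "turn": 0}, {"tx": 0.0015, "ty": 0.0006, "tz": 0, "turn": 0}, {"tx": 0.002, "ty": 0.0006, "tz": 0, "turn": 0}, {"tx": 0.002, "ty": 0.0006, "tz": 0, "turn": 0}])

```text
time: 24.2
position: [0.5486, -0.1323, 0.0529]
eef_rot: [[0.001, -0.967, -0.257], [0.002, -0.257, 0.967], [-1.0, -0.001, 0.002]]
ft_force: [-4.4, 7.2, 11.7]
opening: 0.172
```

```bash
python3 - <<'E'
from h import *
s=sense();goto(.5490,-.134,.0522,194.7,s);print(s['wrist_torque'])
E
```

```text
t 24.2 pos [ 0.5486 -0.1323  0.0529] yaw -165.13 down [ 0.001   0.0019 -1.    ] F [-4.41  7.17 11.67] op 0.172 q [-1.360e+01  2.180e+01 -2.210e+01  4.610e+01  1.000e-01 -1.185e+02]
-> t [ 0.0007  0.     -0.0018] turn 0.003
[ 1.85533619  1.07904385 -0.03265075]
```

Call:
arm_command(motion=[{"tx": 0.0005, "ty": 0, "tz": 0, "turn": 0}, {"tx": 0.0009, "ty": 0, "tz": 0, "turn": 0.05}, {"tx": 0.0009, "ty": -0.0001, "tz": 0, "turn": 0.15}, {"tx": 0.0009, "ty": -0.0002, "tz": 0, "turn": 0.25}, {"tx": 0.0009, "ty": -0.0003, "tz": -0.0001, "turn": 0.35}])

```text
time: 24.7
position: [0.5488, -0.1324, 0.0523]
eef_rot: [[0.001, -0.996, 0.094], [0.002, 0.094, 0.996], [-1.0, -0.001, 0.002]]
ft_force: [-6.1, 7.1, 12.6]
opening: 0.172
```

```bash
python3 - <<'E'
from h import *
s=sense();goto(.5486,-.1323,.0522,104.8,s);print(s['wrist_torque'])
E
```

```text
t 24.7 pos [ 0.5488 -0.1324  0.0523] yaw 174.58 down [ 0.001   0.0017 -1.    ] F [-6.09  7.08 12.62] op 0.172 q [-13.6  21.9 -22.1  46.    0.1 -98.2]
-> t [0.0001 0.0003 0.    ] turn 1.218
[ 1.81327623  1.28396276 -0.01547633]
```

Call:
arm_command(motion=[{"tx": 0, "ty": -0.0001, "tz": 0, "turn": 0.12}, {"tx": 0, "ty": -0.0002, "tz": 0, "turn": 0.24}, {"tx": 0, "ty": -0.0003, "tz": 0, "turn": 0.36}, {"tx": 0, "ty": -0.0004, "tz": -0.0001, "turn": 0.48}, {"tx": 0, "ty": -0.0005, "tz": -0.0001, "turn": 0.6}])

```text
time: 25.2
position: [0.5492, -0.1326, 0.0522]
eef_rot: [[0.001, -0.768, 0.641], [0.001, 0.641, 0.768], [-1.0, 0.0, 0.002]]
ft_force: [-6.6, 6.7, 12.9]
opening: 0.176
```

```bash
python3 - <<'E'
from h import *
s=sense();goto(.5486,-.1323,.0522,104.8,s);print(s['wrist_torque'])
E
```

```text
t 25.2 pos [ 0.5492 -0.1326  0.0522] yaw 140.15 down [ 6.0e-04  1.5e-03 -1.0e+00] F [-6.63  6.71 12.93] op 0.176 q [-13.6  21.9 -22.   46.    0.1 -63.8]
-> t [ 0.      0.0006 -0.0001] turn 0.6171
[ 1.7318025   1.35086428 -0.02212209]
```

Call:
arm_command(motion=[{"tx": 0, "ty": -0.0001, "tz": 0, "turn": 0.12}, {"tx": 0, "ty": -0.0002, "tz": 0, "turn": 0.24}, {"tx": 0, "ty": -0.0003, "tz": 0, "turn": 0.36}, {"tx": 0, "ty": -0.0004, "tz": -0.0001, "turn": 0.5}, {"tx": 0, "ty": -0.0005, "tz": -0.0001, "turn": 0.63}])

```text
time: 25.7
position: [0.5493, -0.1331, 0.0522]
eef_rot: [[0.0, -0.242, 0.97], [0.001, 0.97, 0.242], [-1.0, 0.001, 0.001]]
ft_force: [-6.8, 6.6, 13.2]
opening: 0.174
```

Call:
arm_command(motion=[{"tx": 0, "ty": 0, "tz": 0, "turn": 0}, {"tx": 0, "ty": 0, "tz": 0, "turn": 0}, {"tx": 0, "ty": 0, "tz": 0, "turn": 0}, {"tx": 0, "ty": 0, "tz": 0, "turn": 0}, {"tx": 0, "ty": 0, "tz": 0, "turn": 0}])

```text
time: 26.2
position: [0.5493, -0.1331, 0.0522]
eef_rot: [[0.0, -0.248, 0.969], [0.001, 0.969, 0.248], [-1.0, 0.001, 0.001]]
ft_force: [-5.4, 6.7, 13.6]
opening: 0.173
```

```bash
python3 - <<'E'
from h import *
s=sense();goto(.5486,-.1323,.0522,104.8,s);print(s['wrist_torque'])
save('wrist','w21');save('scene','s21')
g=load('s21');cv2.imwrite('pics/s21z.png',cv2.resize(g['img'][130:220,280:400],(800,600),interpolation=cv2.INTER_CUBIC))
E
```

```text
t 26.2 pos [ 0.5493 -0.1331  0.0522] yaw 104.33 down [ 3.0e-04  1.4e-03 -1.0e+00] F [-5.42  6.7  13.57] op 0.173 q [-13.7  22.  -22.   46.1   0.1 -28. ]
-> t [-0.      0.0009 -0.0005] turn -0.0081
[1.63935733 1.39112749 0.0233995 ]
```

View pics/w21.png

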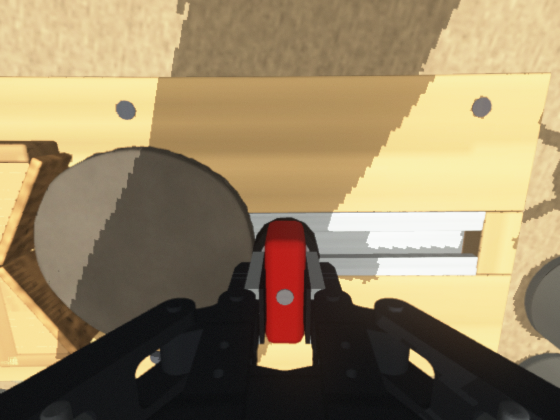

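View pics/s21z.png

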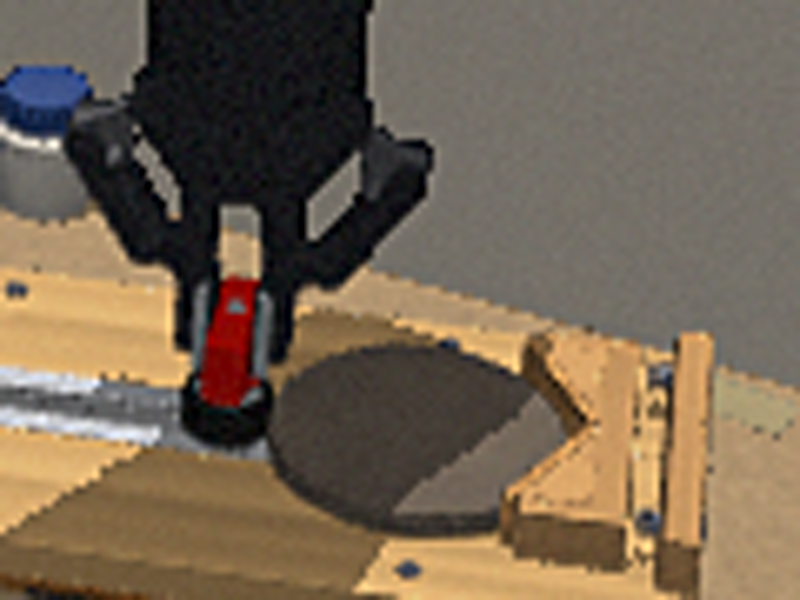

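Quarter turn done, at 90.5°. I'll ease the downward and crosswise load before letting go.

Call:
arm_command(motion=[{"tx": -0.0007, "ty": 0, "tz": -0.0002, "turn": 0}, {"tx": -0.0014, "ty": 0, "tz": -0.0004, "turn": 0}, {"tx": -0.002, "ty": 0, "tz": -0.0006, "turn": 0}, {"tx": -0.0025, "ty": 0, "tz": -0.0006, "turn": 0}, {"tx": -0.0025, "ty": 0, "tz": -0.0006, "turn": 0}])

```text
time: 26.8
position: [0.5492, -0.1331, 0.0537]
eef_rot: [[0.001, -0.248, 0.969], [0.002, 0.969, 0.248], [-1.0, 0.001, 0.001]]
ft_force: [-1.7, 6.4, 2.3]
opening: 0.177
```

```bash
python3 - <<'E'
from h import *
s=sense();goto(.5486,-.1323,.0536,104.8,s);print(s['wrist_torque'])
E
```

```text
t 26.8 pos [ 0.5492 -0.1331  0.0537] yaw 104.34 down [ 8.0e-04  1.7e-03 -1.0e+00] F [-1.66  6.43  2.25] op 0.177 q [-13.7  21.8 -21.9  46.2   0.1 -28. ]
-> t [ 0.0001  0.0009 -0.0003] turn -0.008
[ 1.59150771  0.31807818 -0.03022274]
```

Call:
arm_command(motion=[{"tx": -0.0004, "ty": 0.0002, "tz": 0, "turn": 0}, {"tx": -0.0006, "ty": 0.0004, "tz": 0, "turn": 0}, {"tx": -0.0006, "ty": 0.0006, "tz": 0, "turn": 0}, {"tx": -0.0006, "ty": 0.0008, "tz": 0, "turn": 0}, {"tx": -0.0006, "ty": 0.0008, "tz": 0, "turn": 0}])

```text
time: 27.3
position: [0.549, -0.133, 0.0537]
eef_rot: [[0.001, -0.247, 0.969], [0.0, 0.969, 0.247], [-1.0, 0.0, 0.001]]
ft_force: [0.4, 4.8, -3.3]
opening: 0.177
```

```bash
python3 - <<'E'
from h import *
s=sense();goto(.5486,-.1323,.0536,104.8,s);print(s['wrist_torque'])
E
```

```text
t 27.3 pos [ 0.549  -0.133   0.0537] yaw 104.32 down [ 5.e-04  4.e-04 -1.e+00] F [ 0.42  4.85 -3.29] op 0.177 q [-13.6  21.8 -21.9  46.2   0.  -28. ]
-> t [ 0.0001  0.0008 -0.0002] turn -0.0084
[ 1.0809129  -0.34435483  0.01360572]
```

Call:
arm_command(motion=[{"tx": 0.0003, "ty": 0.0002, "tz": 0, "turn": 0}, {"tx": 0.0003, "ty": 0.0004, "tz": 0, "turn": 0}, {"tx": 0.0003, "ty": 0.0006, "tz": 0, "turn": 0}, {"tx": 0.0003, "ty": 0.0008, "tz": 0, "turn": 0}, {"tx": 0.0003, "ty": 0.0008, "tz": 0, "turn": 0}])

```text
time: 27.8
position: [0.549, -0.1329, 0.0537]
eef_rot: [[0.001, -0.247, 0.969], [-0.001, 0.969, 0.247], [-1.0, -0.001, 0.001]]
ft_force: [2.9, 2.1, -3.0]
opening: 0.176
```

```bash
python3 - <<'E'
from h import *
s=sense();goto(.5486,-.1323,.0536,104.8,s);print(s['wrist_torque'])
E
```

```text
t 27.8 pos [ 0.549  -0.1329  0.0537] yaw 104.3 down [ 1.e-03 -9.e-04 -1.e+00] F [ 2.92  2.12 -2.95] op 0.176 q [-13.6  21.8 -22.   46.1  -0.  -27.9]
-> t [ 0.0001  0.0007 -0.0003] turn -0.0086
[ 0.48772123 -0.61333207 -0.03616686]
```

Call:
arm_command(motion=[{"tx": 0, "ty": 0, "tz": 0, "turn": 0}, {"tx": 0, "ty": 0, "tz": 0, "turn": 0}, {"tx": 0, "ty": 0, "tz": 0, "turn": 0}, {"tx": 0, "ty": 0, "tz": 0, "turn": 0}, {"tx": 0, "ty": 0, "tz": 0, "turn": 0}], claw=0.6)

```text
time: 28.3
position: [0.5484, -0.1326, 0.0536]
eef_rot: [[-0.0, -0.247, 0.969], [-0.0, 0.969, 0.247], [-1.0, -0.0, -0.0]]
ft_force: [0.6, -0.1, -0.3]
opening: 0.603
```

Call:
arm_command(motion=[{"tx": -0.01, "ty": 0, "tz": 0, "turn": 0}, {"tx": -0.03, "ty": 0, "tz": 0, "turn": 0}, {"tx": -0.05, "ty": 0, "tz": 0, "turn": 0}, {"tx": -0.075, "ty": 0, "tz": 0, "turn": 0}, {"tx": -0.1, "ty": 0, "tz": 0, "turn": 0}])

```text
time: 28.8
position: [0.5483, -0.1324, 0.1551]
eef_rot: [[0.0, -0.247, 0.969], [-0.0, 0.969, 0.247], [-1.0, -0.0, 0.0]]
ft_force: [0.8, -0.3, 0.5]
opening: 0.597
```

```bash
python3 - <<'E'
from h import *
s=sense();goto(.5486,-.1323,.0536,104.8,s); np.save('pics/w22s.npy',s,allow_pickle=True)
save('wrist','w22');save('scene','s22')
g=load('s22');cv2.imwrite('pics/s22z.png',cv2.resize(g['img'][130:220,280:400],(800,600),interpolation=cv2.INTER_CUBIC))
E
```

```text
t 28.8 pos [ 0.5483 -0.1324  0.1551] yaw 104.31 down [ 1.e-04 -2.e-04 -1.e+00] F [ 0.8  -0.33  0.48] op 0.597 q [-13.6  16.5 -14.9  58.6  -0.  -27.9]
-> t [1.015e-01 1.000e-04 3.000e-04] turn -0.0085
```

View pics/w22.png

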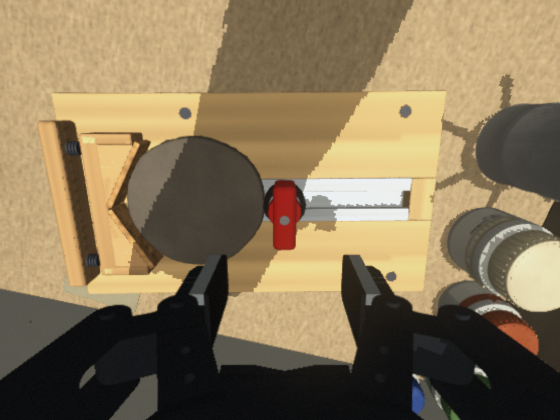

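View pics/s22z.png

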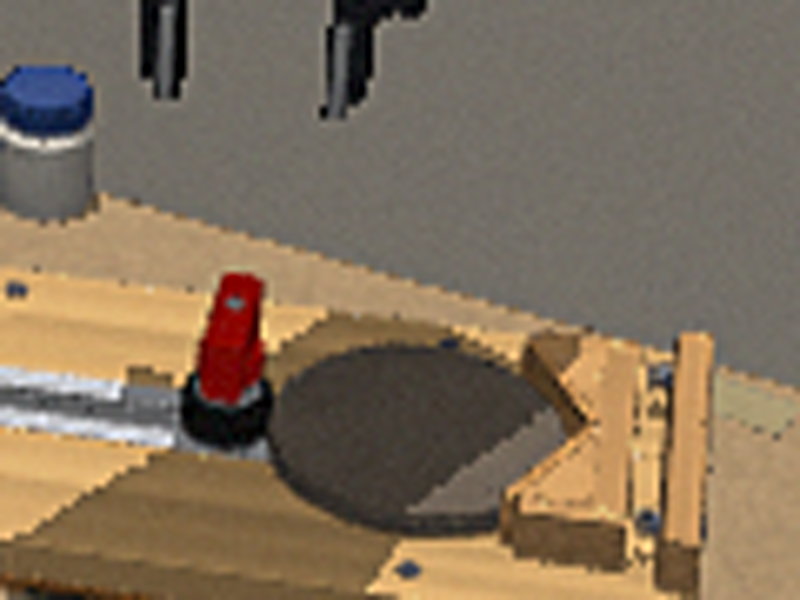

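```bash
python3 - <<'E'
from h import *
cv2.imwrite('pics/w22z.png',cv2.resize(load('w22')['img'][80:290,30:310],(800,600),interpolation=cv2.INTER_CUBIC))
E
```

```text
(no output)
```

View pics/w22z.png

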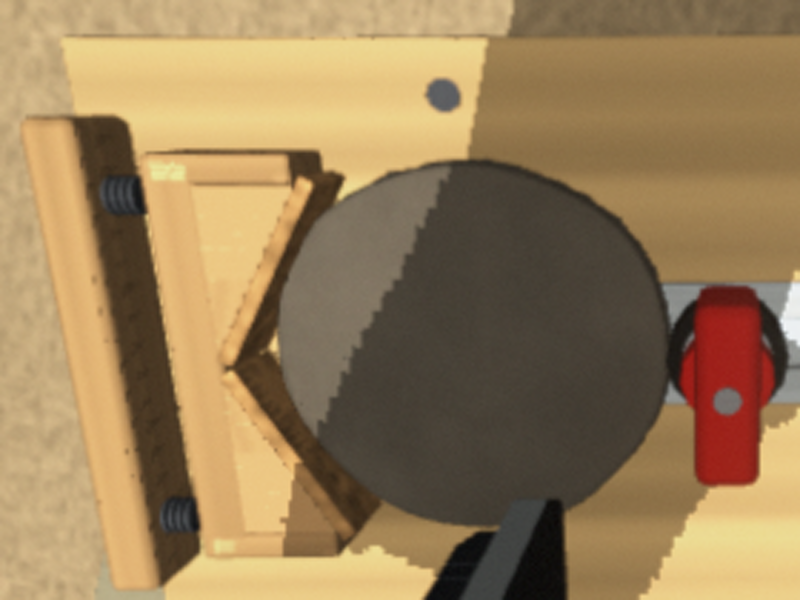

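The wrist view shows the disc touching the collar at (668,340) and lying against both cork faces. The knob is crosswise and the gripper is clear, so I'm handing in.

```bash
python3 -c "
from h import *
print(finish_job()); s=sense(); print(s['time'],s['ft_force'])"
```

```text
the job is handed in; nothing more can be done
None
the job is handed in; nothing more can be done
```

The track stop is locked in the slot, holding the clay disc against both faces of the V jaw. I handed the job in at about 29 s. No verdict was reported.

**What I did**
- **First push:** I put the foot into the slot and slid the stop against the disc. The disc was lying about 9.5 mm off the slot line and wedged on the near jaw face. I pushed to about 7 N before stopping, which I estimate moved the jaw about 0.9 mm of its 2 mm.
- **Centring, an extra step you didn't ask for:** I lifted the stop back out and nudged the disc sideways with the side of the foot, at about 2.5 N, until it was centred. Then I put the foot back in the slot.
- **Second push:** the disc slid into the jaw, and I stopped at about 6 N. The springs start to give at 3.5 N.
- **Locking:** I pressed the knob down until the foot was about 1.6 mm above the slot floor, turned it 90.5° clockwise, eased the load and let go.

**Last checks**
- **Lock:** as I raised the knob, the 13.6 N pressing force fell to about 2 N at the locked height, so the lips had taken the load. The stop moved only about 0.1 mm when I took the side force off.
- **Final pictures:** the disc touches the collar and both jaw faces, the knob is crosswise, and the gripper is clear.

**Less certain**
- **Jaw movement:** I worked this out from forces, not from a direct measurement. Just before release the force along the slot was up to about 8 N, partly collar friction, so the jaw was at most about 1.1 mm back.
- **Camera agreement:** the top and wrist cameras disagreed by about 3 mm along the slot, and the wrist calibration shifted by about 2 mm with wrist angle. I lined up using the stop and slot seen in the same wrist picture.
- **Bystanders:** nothing came near the stamp, water tub or jars, but I did not measure their positions again.

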